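Pack the camp cook kit, iron at the bottom

ROBOT

A 6-joint arm with a two-finger parallel gripper is mounted at the origin on the work surface. World frame = base frame: x ahead of the robot, y to its left, z up, the work surface at z = 0. Lengths are in m, angles in rad, forces in N, time in s.
With the tool pointing down it reaches from about 0.275 to 0.825 m from the base axis. Payload 4.9 kg.
Tool frame: the origin (TCP) lies midway between the tips of the shut fingers; the grasp point (between the pads) lies 19 mm behind it; z points along the fingers, x is the direction in which the jaws open and shut, and the axes are right-handed (so a half turn about z gives the same grasp; the last joint's range is limited). The gripper opens to 85 mm and grips with 20 to 120 N. Pads are 22 mm wide; open, the fingers measure 114 mm over their backs; the gripper's body (76 mm by 85 mm) begins 54 mm behind the grasp point. The pads swing forward as they close: fully open they stand 13 mm farther back than shut.
Start: joints at [-1.385, 0.326, -0.193, 1.052, 0, 1.437], TCP at [0.173, -0.522, 0.231] pointing down, gripper open.
Joint ranges: [-2.65, 2.65], [-0.97, 1.79], [-1.3, 1.35], [-1.93, 2.1], [-1.47, 1.37], [-3.14, 3.14]. Speed limits (rad/s): [2.57, 2.57, 3.14, 3.14, 3.14, 3.14].

INTERFACE

Orientations are given as a 3x3 rotation matrix whose columns are the frame's x, y, z axes.
In Python, from rig import ctrl gives the robot as it stands. The module is installed in compiled form; this text tells all that it offers.
- The arm moves only by the tool drive_tool, never from a script. Its arguments are lists of equal length, an entry for each row: "travel": the shift along the tool's x, y, z in cm, a list of three; "rotation": the turn, a rotation vector about the tool's x, y, z in rad, a list of three. A call has exactly 5 rows; each row is the pose to reach, as a shift and turn from the pose measured when the call began, along the tool's axes at that moment; what a row does not reach only later rows make up. A row lasts 1/10 s, in which the tool goes at most 50 mm and 8.59 degrees, less where a joint would pass 70% of its speed; a pose out of reach is approached as far as the arm can. A call with a gripper value outside its range is refused whole. "grip" is the finger opening in cm, from 0 to 8.54, set as the call begins (left out, the last holds). The fingers move at their own pace and stop on an object; "grip_force" is the grip in N (left out, the last holds). Time passes only in rows, so rows that repeat a pose let the fingers close, or fill a call up. It gives the time, the measured TCP pose, the force and the opening at its end, in the units of the state.
- ctrl.sense(): the state, without advancing time (a new reading comes with each control period).
- ctrl.get_image(name): name is "scene" or "side" or "wrist"; returns the picture (480x640x3 uint8, red, green, blue); there is no depth.
- ctrl.get_calibration(name): a dict with "K" (3x3 intrinsics, pixels), "R" (3x3) and "t" (3): a world point X has camera coordinates R X + t. Camera axes: x right, y down, z forward; pixel columns grow to the right and rows downward; lengths in m; the calibration is good to about 2 mm. The wrist camera is an equidistant fisheye: a pixel r from the principal point sees the ray r / f radians off the axis. A picture is of the moment at which its call begins: read the wrist's pose just before it. get_calibration takes no time and is no camera call; for the wrist camera it gives the pose at the moment of the call.
- ctrl.sign_off(): hands the job in, once; it reports no verdict.
The state is a dict: "time": time; "joints": joint angles; "joint_velocities": joint speeds; "joint_efforts": joint torques, N m; "ee_pos": TCP position; "orientation": TCP orientation; "wrist_force": force on the tool from outside, world axes, zero at the start; "ft_torque": the same for the moment, N m; "finger_gap": finger opening in m.
Only numpy, scipy, OpenCV 4.12 (cv2) and the standard library are available. Lean on these libraries where they do the work, as an engineer would, in place of code of your own. Each camera call takes 0.05 s, during which the arm holds its last target.

TASK

Pack the three pieces of camp cookware in the plywood box with the heaviest lowest and the lightest on top: the cast-iron pan flat on the floor of the box, the aluminium tray on the pan, and the wooden board, handle up, on the tray. Set each piece down gently in the box, do not drop it; in the end they lie level in one stack and the rest of the bench is as it was.

Things in the scene. Friction and masses are not known exactly. Their poses are not given: they have to be found in the camera images.
- pan: Cast-iron divided pan, the heaviest (0.7 to 0.95 kg): dark open pan, 125 (its x) x 100 (its y) x 32 mm high, walls and base 4 mm. A rib 8 mm thick runs lengthwise (along x) through the middle, flush with the rim, with a trough 42 mm wide, 28 mm deep on either side: pinch it at the middle from above, jaws open about 40 mm. Origin: centre of the underside, z up.
- tray: Aluminium divided tray, lighter (about 0.2 kg): bright open tray, 125 (its x) x 100 (its y) x 30 mm high, walls and base 3 mm. A rib 8 mm thick runs crosswise (along y) through the middle, flush with the rim, with a compartment 55 mm long, 27 mm deep on either side: pinch it at the middle from above. Origin: centre of the underside, z up.
- board: Wooden serving board, the lightest (about 0.09 kg): flat board 125 mm long (its x) x 100 mm wide (its y) x 10 mm thick, with a wooden bar handle on top along its x: 70 mm long, 18 mm wide, its flat top 35 mm above the underside. Origin: centre of the underside, z up. Lies on the table, handle up.
- kitbox: Open plywood box, fixed to the table: outside 163 (its x) x 138 (its y) x 86 mm high, walls and floor 9 mm; inside 145 x 120 mm, 77 mm deep, so 10 mm of room all round a piece laid parallel to it, long side along its long side (either way round). A small wire pull stands out 15 mm on its -x side. Origin: centre of the underside.
- kitbox_in (a point): Centre of the box's inner floor, 9 mm above the table; axes as the box. The pan rests here; the tray then rests on the pan's rim, 32 mm higher; the board on the tray's rim, 62 mm above this point.
- drill: Bystander, to be left alone: cordless drill standing on its battery foot, about 170 x 75 x 185 mm, grey and black with a red collar, at the far left; origin under the foot.
- screwdriver: Bystander, to be left alone: screwdriver, 190 mm, lying near the robot, in the middle; its blade points along its x.
- pliers: Bystander, to be left alone: pliers with blue handles, about 155 x 60 x 16 mm, lying near the robot, right of the middle; origin on the table under the middle.
- mug: Bystander, to be left alone: steel mug, 76 mm across without its handle, 80 mm high, near the robot, left of the middle; origin under its centre.
- bitcase: Bystander, to be left alone: flat yellow case of drill bits, 90 x 150 x 28 mm, at the far side, in the middle; origin under its centre.
- jar: Bystander, to be left alone: glass jar with a metal cap, 68 mm across, 90 mm high, at the far right; origin under its centre.
- offcut: Bystander, to be left alone: wood offcut 90 x 45 x 25 mm, lying at the right; origin under its centre.
Things that resemble listed ones, but are neither listed nor needed, are in the scene too. There is more than one size of the board; the job needs the smaller. Leave any red look-alike of the pan alone.

How it is judged:
By the outcome, as a careful person would: the job done as asked, in the order asked, and still so for the second after the job is handed in, with the robot touching nothing.
It also fails if it takes over 69 s, if anything falls off the work surface, if the arm or the gripper's body presses on something with over 40 N, if the wrist force passes 120 N, or if a joint passes its speed limit or range.

## Working session

There is one attempt and no reset: what is moved stays moved. The work goes in short steps, Python scripts to look and compute and a tool call to move; the robot and the scene stay as the last step left them, time stands still between calls to the robot, and variables do not carry over. Pictures are saved under pics/ and viewed, and the job is handed in when it is done.

Besides the shell and the picture viewer there is one more tool, called after "Request:" in YAML: its name, and indented under it one key for each argument. drive_tool: Moves the arm, as the interface text tells. Its arguments: {"type":"object","properties":{"travel":{"type":"array"},"rotation":{"type":"array"},"grip":{"type":"number"},"grip_force":{"type":"number"}},"required":["travel","rotation"]}

```bash
mkdir -p pics
python3 - <<'E'
from rig import ctrl
import cv2
for n in ("scene","side","wrist"):
    im=ctrl.get_image(n); cv2.imwrite(f"pics/{n}0.png",im[:,:,::-1])
    c=ctrl.get_calibration(n); print(n,c)
s=ctrl.sense(); print(s)
E
```

```text
scene {'K': array([[527.12584771,   0.        , 316.36897209],
       [  0.        , 527.12584771, 233.93913876],
       [  0.        ,   0.        ,   1.        ]]), 'R': array([[ 0.32976121,  0.94388533, -0.01838558],
       [ 0.74568033, -0.27236004, -0.60809609],
       [-0.57898048,  0.18681673, -0.7936505 ]]), 't': array([-0.12626993, -0.37949085,  1.70171861])}
side {'K': array([[617.97333977,   0.        , 319.62952635],
       [  0.        , 617.97333977, 239.35369175],
       [  0.        ,   0.        ,   1.        ]]), 'R': array([[-0.79058117, -0.61208898, -0.01812433],
       [-0.44701639,  0.59709438, -0.66607406],
       [ 0.41851853, -0.51848373, -0.74566538]]), 't': array([0.37354426, 0.27887807, 1.24262839])}
wrist {'K': array([[371.64829954,   0.        , 319.86501588],
       [  0.        , 371.64829954, 233.32959028],
       [  0.        ,   0.        ,   1.        ]]), 'R': array([[ 0.31520217, -0.94902318, -0.00161201],
       [-0.91566638, -0.30456878,  0.26228408],
       [-0.24940464, -0.08119645, -0.96498936]]), 't': array([-0.55061026, -0.03522041,  0.37840876])}
{'time': 0.15, 'joints': array([-1.38517972e+00,  3.26764951e-01, -1.93345856e-01,  1.05197362e+00,
        4.28085473e-06,  1.43657875e+00]), 'joint_velocities': array([ 0.00128772, -0.00260126,  0.00074708,  0.0013062 ,  0.00043479,
        0.00108599]), 'joint_efforts': array([ 7.11384891e-04, -4.43703818e+01,  2.62664902e+01,  1.04219519e-02,
       -8.69864675e-05, -8.37182654e-06]), 'ee_pos': array([ 0.17284872, -0.52168512,  0.23068959]), 'orientation': array([[ 3.14409005e-01, -9.49287587e-01, -2.33514714e-04],
       [-9.49286758e-01, -3.14409042e-01,  1.26676312e-03],
       [-1.27594164e-03, -1.76609306e-04, -9.99999170e-01]]), 'wrist_force': array([-0.30935464, -0.2164437 , -0.4262262 ]), 'ft_torque': array([0.04721743, 0.02509653, 0.01536091]), 'finger_gap': 0.08508473814237534}
```

View pics/scene0.png

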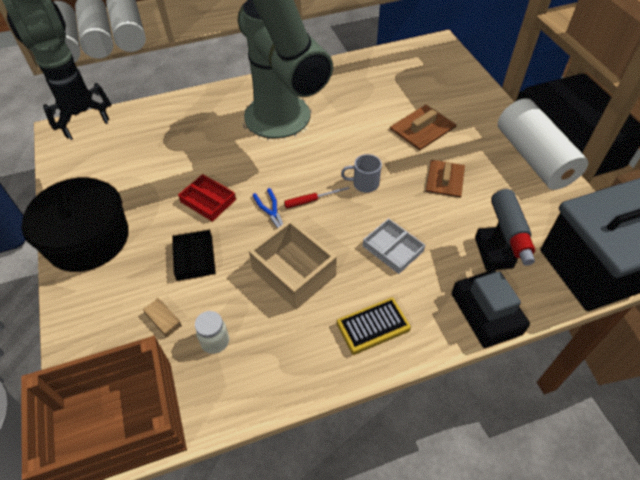

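View pics/side0.png

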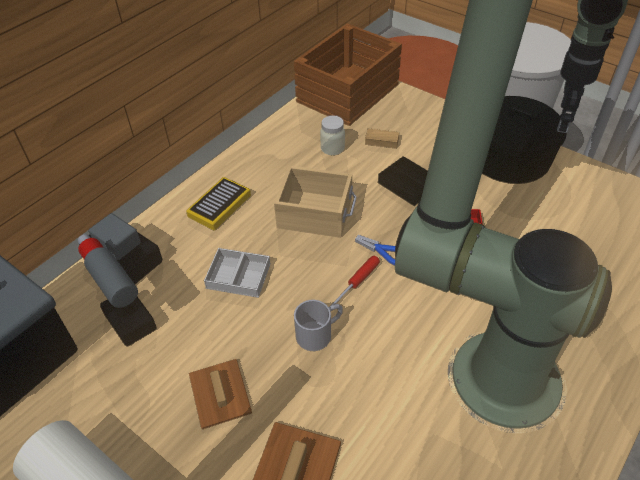

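View pics/wrist0.png

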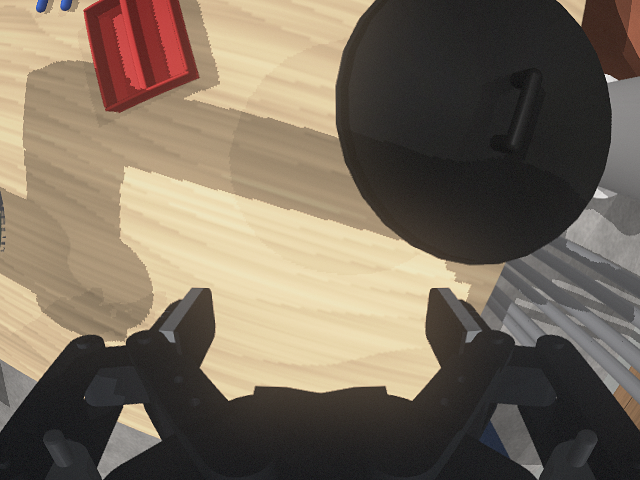

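```bash
cat > h.py <<'E'
import numpy as np, cv2
from rig import ctrl
def ray(cal,px,fish=False):
    K,R,t=cal["K"],cal["R"],cal["t"]
    px=np.atleast_2d(np.asarray(px,float))
    x=(px-K[:2,2])/K[0,0]
    if fish:
        th=np.linalg.norm(x,axis=1,keepdims=True); d=np.hstack([x/np.maximum(th,1e-9)*np.sin(th),np.cos(th)])
    else: d=np.hstack([x,np.ones((len(x),1))])
    return -R.T@t, d@R
def onz(cal,px,z,fish=False):
    o,d=ray(cal,px,fish); return (o+d*((z-o[2])/d[:,2])[:,None])
E
python3 - <<'E'
import cv2,numpy as np
a=cv2.imread('pics/scene0.png');b=cv2.imread('pics/side0.png')
def crop(im,cx,cy,w=40):
    return cv2.resize(im[cy-w:cy+w,cx-w:cx+w],(266,266),interpolation=cv2.INTER_CUBIC)
b2=cv2.copyMakeBorder(b,0,40,0,0,cv2.BORDER_CONSTANT)
top=np.hstack([np.clip(crop(a,194,254).astype(float)*3,0,255).astype(np.uint8),crop(a,393,246),crop(a,436,150,60)])
bot=np.hstack([np.clip(crop(b,405,180).astype(float)*3,0,255).astype(np.uint8),crop(b,238,272),crop(b2,258,440,80)])
cv2.imwrite('pics/c0.png',np.vstack([top,bot]))
E
```

```text
(no output)
```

View pics/c0.png

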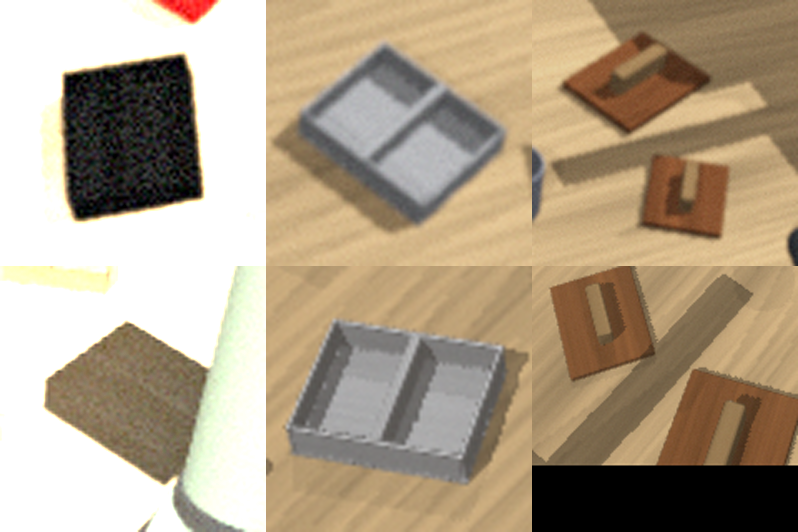

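The crop shows the tray at scene (393,246), two boards at scene (423,126) and (446,178), and the black piece at scene (194,254), too dark to see inside. Next I measure each one's outline.

Run:
```python
from h import *
cal=ctrl.get_calibration("scene"); cs=ctrl.get_calibration("side")
a=cv2.imread('pics/scene0.png'); hsv=cv2.cvtColor(a,cv2.COLOR_BGR2HSV)
def blob(mask,c):
    n,l,st,ce=cv2.connectedComponentsWithStats(mask.astype(np.uint8)*1)
    k=l[c[1],c[0]]
    cn,_=cv2.findContours((l==k).astype(np.uint8),cv2.RETR_EXTERNAL,cv2.CHAIN_APPROX_NONE)
    return max(cn,key=len)[:,0]
def rep(n,p,z):
    P=onz(cal,p,z)[:,:2].astype(np.float32)*1000
    (c,s,an)=cv2.minAreaRect(P); print(n,len(p),"c",np.round(c,1),"size",np.round(s,1),"ang",round(an,1))
rep("pan",blob(hsv[:,:,2]<50,(194,254)),.02)
brd=(hsv[:,:,0]<13)&(hsv[:,:,1]>110)
rep("boardA",blob(brd,(408,125)),.01)
rep("boardB",blob(brd,(435,185)),.01)
# hand corners from crop: px = c-w + u/266*2w
def cp(cx,cy,w,uv,ox=0,oy=0): return np.array([[cx-w+(u-ox)/266*2*w-.5+.0,cy-w+(v-oy)/266*2*w-.5] for u,v in uv])
rep("tray scene",cp(393,246,40,[(300,117),(385,43),(505,128),(422,208)],266,0),.03)
uv=cp(238,272,40,[(336,322),(505,347),(467,470),(290,428)],266,266)
P=onz(cs,uv,.03)[:,:2].astype(np.float32)*1000; print("tray side",P.mean(0),cv2.minAreaRect(P),P)
uv=cp(194,254,40,[(64,72),(187,56),(202,197),(75,220)])
print("pan?",onz(cal,uv,.032)[:,:2]*1000)
```

```text
pan 157 c [ 462.1 -362.8] size [100.4 141.2] ang 82.1
boardA 230 c [215.9 408.9] size [130.1 169.8] ang 21.0
boardB 170 c [435.6 372.2] size [ 96.4 127.9] ang 57.2
tray scene 4 c [610.1 130.8] size [121.6 102. ] ang 25.9
tray side [605.47644 132.10341] ((603.9451904296875, 134.54037475585938), (126.88807678222656, 107.9535903930664), 26.07184410095215) [[683.5044   113.376045]
 [572.9252    59.271214]
 [523.2343   155.14114 ]
 [642.242    200.62523 ]]
pan? [[ 393.30407918 -399.60963434]
 [ 410.89873094 -305.20013799]
 [ 545.41124031 -323.0021547 ]
 [ 533.25051679 -415.67020672]]
```

Run:
```python
import cv2,numpy as np
a=cv2.imread('pics/scene0.png');b=cv2.imread('pics/side0.png')
A=cv2.resize(a[215:315,240:345],(420,400),interpolation=cv2.INTER_CUBIC)
B=cv2.resize(b[160:240,270:365],(380,320),interpolation=cv2.INTER_CUBIC)
B=cv2.copyMakeBorder(B,0,80,0,0,cv2.BORDER_CONSTANT)
cv2.imwrite('pics/box0.png',np.hstack([A,B]))
```

```text
(no output)
```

View pics/box0.png

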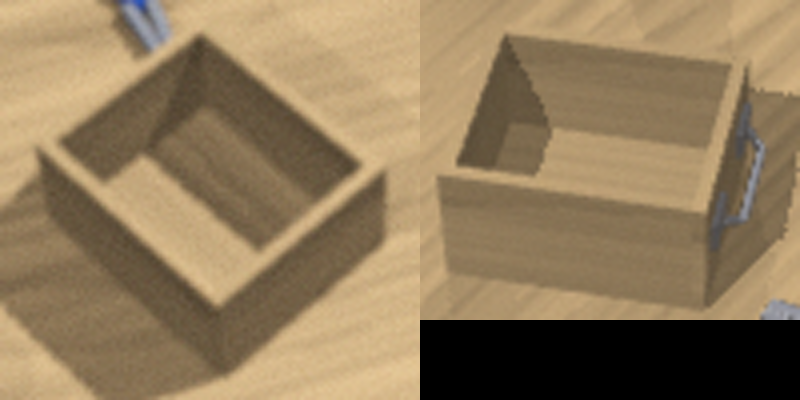

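Run:
```python
from h import *
cal=ctrl.get_calibration("scene"); cs=ctrl.get_calibration("side")
uv=np.array([(38,150),(202,32),(386,170),(220,305)])/4-.5+[240,215]
P=onz(cal,uv,.086)[:,:2]*1000; print(P.round(1),P.mean(0),cv2.minAreaRect(P.astype(np.float32)))
uv=np.array([(18,175),(87,35),(328,62),(286,212)])/4-.5+[270,160]
P=onz(cs,uv,.086)[:,:2]*1000; print(P.round(1),P.mean(0),cv2.minAreaRect(P.astype(np.float32)))
```

```text
[[ 553.4 -229.9]
 [ 500.5 -109.5]
 [ 638.8  -38.2]
 [ 694.3 -159.9]] [ 596.77882074 -134.37701161] ((596.138427734375, -134.01730346679688), (161.74014282226562, 133.73814392089844), 26.407724380493164)
[[ 636.6  -37.8]
 [ 682.7 -158. ]
 [ 547.2 -227.5]
 [ 491.3 -108.2]] [ 589.41983595 -132.8767258 ] ((591.8836669921875, -132.68301391601562), (163.11856079101562, 131.81573486328125), 25.819425582885742)
```

```bash
cat >> h.py <<'E'
from scipy.spatial.transform import Rotation as Rn
def Rt(phi):
    p=np.radians(phi); return np.array([[np.cos(p),np.sin(p),0],[np.sin(p),-np.cos(p),0],[0,0,-1]])
def plan(*tg):
    s=ctrl.sense(); R0=s["orientation"]; p0=s["ee_pos"]
    print("t",round(s["time"],2),"p",p0.round(4),"phi",round(np.degrees(np.arctan2(R0[1,0],R0[0,0])),1),"gap",round(s["finger_gap"],4),"F",s["wrist_force"].round(1),"j",s["joints"].round(2))
    for x,y,z,phi in tg:
        print("travel",(R0.T@(np.array([x,y,z])-p0)*100).round(2).tolist(),"rot",Rn.from_matrix(R0.T@Rt(phi)).as_rotvec().round(3).tolist())
E
python3 - <<'E'
from h import *
cw=ctrl.get_calibration("wrist")
print(-cw["R"].T@cw["t"])
for z in(0,.1,.15): print(z,onz(cw,[(336,100),(480,0),(610,110),(490,262),(400,230)],z,True).round(3).tolist())
cal=ctrl.get_calibration("scene")
for z in(0.1,.15): print(onz(cal,[(77,180),(27,225),(128,200)],z).round(3).tolist())
plan((.30,-.44,.27,-85),(.462,-.363,.25,-97.5))
E
```

```text
[ 0.23568031 -0.50254349  0.37351059]
0 [[0.274, -0.506, 0.0], [0.44, -0.615, 0.0], [0.403, -0.826, 0.0], [0.168, -0.73, 0.0], [0.169, -0.613, 0.0]]
0.1 [[0.264, -0.505, 0.1], [0.385, -0.585, 0.1], [0.358, -0.739, 0.1], [0.186, -0.669, 0.1], [0.187, -0.583, 0.1]]
0.15 [[0.258, -0.505, 0.15], [0.358, -0.57, 0.15], [0.336, -0.696, 0.15], [0.195, -0.639, 0.15], [0.196, -0.569, 0.15]]
[[0.177, -0.603, 0.1], [0.293, -0.732, 0.1], [0.297, -0.483, 0.1]]
[[0.233, -0.588, 0.15], [0.343, -0.711, 0.15], [0.346, -0.474, 0.15]]
t 0.15 p [ 0.1728 -0.5217  0.2307] phi -71.7 gap 0.0851 F [-0.3 -0.2 -0.4] j [-1.39  0.33 -0.19  1.05  0.    1.44]
travel [-3.76, -14.64, -3.92] rot [-0.0, 0.001, 0.233]
travel [-5.98, -32.44, -1.92] rot [0.0, 0.001, 0.451]
```

Request:
drive_tool:
  travel:
    - [-1, -3.5, -1.5]
    - [-2.2, -7.5, -3]
    - [-3.2, -12, -4]
    - [-4.2, -17, -4]
    - [-5, -22, -3.5]
  rotation:
    - [0, 0, 0.08]
    - [0, 0, 0.16]
    - [0, 0, 0.25]
    - [0, 0, 0.34]
    - [0, 0, 0.42]
  grip: 4.0

```text
time: 0.65
ee_pos: [0.3659, -0.4052, 0.2669]
orientation: [[-0.104, -0.995, 0.001], [-0.995, 0.104, -0.0], [0.0, -0.001, -1.0]]
wrist_force: [0.1, -1.5, 0.3]
finger_gap: 0.0402
```

Run:
```python
from h import *
plan((.46,-.363,.23,-97.5))
```

```text
t 0.65 p [ 0.3659 -0.4052  0.2669] phi -96.0 gap 0.0402 F [ 0.1 -1.5  0.3] j [-0.97  0.3  -0.14  1.13  0.    2.27]
travel [-5.18, -8.92, 3.7] rot [-0.001, -0.0, 0.027]
```

Run:
```python
from h import *
import pickle
c=ctrl.get_calibration("wrist"); im=ctrl.get_image("wrist"); pickle.dump((c,im),open("w1.pkl","wb"))
im=np.clip((im/255.)**.5*255,0,255).astype(np.uint8)
cv2.imwrite("pics/w1.png",im[:,:,::-1])
```

```text
(no output)
```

View pics/w1.png

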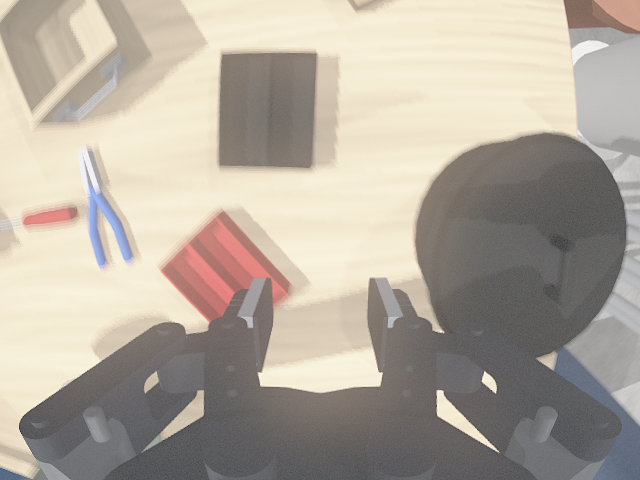

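The wrist view shows the black pan at (268,110), with its rib running lengthwise. The red look-alike is at (227,265) and the pot at (525,245), so the pan is the black one.

Run:
```python
from h import *
import pickle
c,im=pickle.load(open("w1.pkl","rb"))
g=np.clip((im/255.)**.4*255*1.2,0,255).astype(np.uint8)[40:180,205:345]
g=cv2.resize(g,None,fx=4,fy=4,interpolation=cv2.INTER_CUBIC); cv2.imwrite("pics/w1c.png",g[:,:,::-1])
m=(im.max(2)<75).astype(np.uint8)
n,l,st,ce=cv2.connectedComponentsWithStats(m); k=l[110,268]; print(st[k])
cn,_=cv2.findContours((l==k).astype(np.uint8),cv2.RETR_EXTERNAL,cv2.CHAIN_APPROX_NONE)
p=max(cn,key=len)[:,0]
for z in (.032,.02,0):
    P=onz(c,p,z,True)[:,:2].astype(np.float32)*1000; print(z,cv2.minAreaRect(P))
```

```text
[ 220   53   95  114 9666]
0.032 ((464.5123291015625, -362.14508056640625), (96.2884292602539, 116.80581665039062), 82.19759368896484)
0.02 ((465.5581970214844, -360.50592041015625), (99.3470687866211, 120.51615142822266), 82.19760131835938)
0 ((467.30133056640625, -357.7739562988281), (104.4446792602539, 126.69999694824219), 82.19766235351562)
```

View pics/w1c.png

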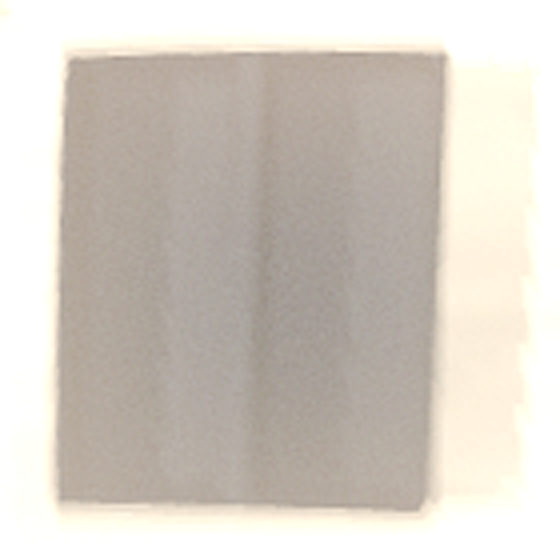

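Run:
```python
from h import *
plan((.464,-.362,.12,-97.7),(.464,-.362,.05,-97.7),(.464,-.362,.008,-97.7))
```

```text
t 0.7 p [ 0.3718 -0.4007  0.2655] phi -95.7 gap 0.0399 F [ 3.   2.6 -1.1] j [-0.96  0.3  -0.14  1.13  0.01  2.28]
travel [-4.69, -8.73, 14.61] rot [-0.004, 0.005, 0.035]
travel [-4.65, -8.7, 21.61] rot [-0.004, 0.005, 0.035]
travel [-4.63, -8.68, 25.81] rot [-0.004, 0.005, 0.035]
```

Request:
drive_tool:
  travel:
    - [-2, -3.5, 3]
    - [-3.5, -7, 6.5]
    - [-4.7, -8.7, 10]
    - [-4.7, -8.7, 14]
    - [-4.7, -8.7, 14.5]
  rotation:
    - [0, 0, 0.035]
    - [0, 0, 0.035]
    - [0, 0, 0.035]
    - [0, 0, 0.035]
    - [0, 0, 0.035]

```text
time: 1.2
ee_pos: [0.4612, -0.3583, 0.1158]
orientation: [[-0.132, -0.991, -0.002], [-0.991, 0.132, 0.012], [-0.011, 0.004, -1.0]]
wrist_force: [-0.6, 0.1, -0.8]
finger_gap: 0.0401
```

Run:
```python
from h import *
c=ctrl.get_calibration("wrist"); im=ctrl.get_image("wrist")
im=np.clip((im/255.)**.4*255,0,255).astype(np.uint8)
cv2.imwrite("pics/w2.png",im[:,:,::-1])
plan((.464,-.362,.05,-97.7),(.464,-.362,.008,-97.7))
```

```text
t 1.25 p [ 0.4617 -0.3597  0.1178] phi -97.6 gap 0.0401 F [-0.5 -0.6  0.5] j [-0.79  0.49 -0.25  0.84  0.01  2.48]
travel [0.27, -0.28, 6.77] rot [0.002, 0.009, 0.001]
travel [0.3, -0.28, 10.97] rot [0.002, 0.009, 0.001]
```

View pics/w2.png

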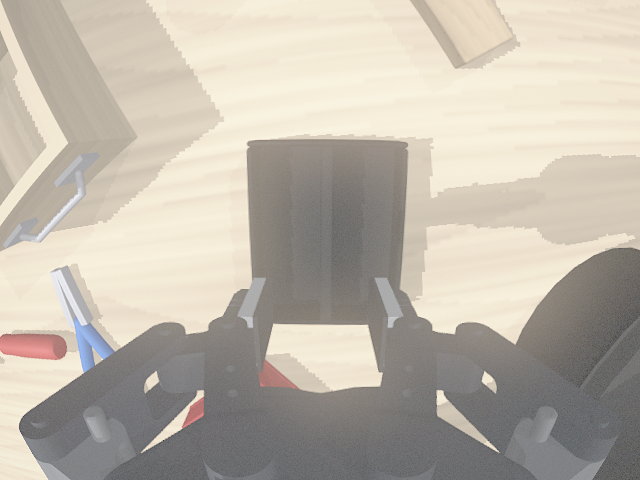

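The pan lies between the fingers, with its rib at column 326 and its rim corners at (248,143) and (408,143).

Run:
```python
from h import *
c=ctrl.get_calibration("wrist")
P=onz(c,[(248,143),(408,143),(327,160),(325,300),(272,322),(372,322)],.032,True); print(P.round(4))
s=ctrl.sense(); print(((P-s["ee_pos"])@s["orientation"]*100).round(2))
```

```text
[[ 0.5286 -0.3245  0.032 ]
 [ 0.5159 -0.4226  0.032 ]
 [ 0.5111 -0.3714  0.032 ]
 [ 0.4186 -0.3582  0.032 ]
 [ 0.406  -0.3191  0.032 ]
 [ 0.397  -0.3886  0.032 ]]
[[-4.29 -6.19  8.61]
 [ 5.6  -6.23  8.51]
 [ 0.59 -5.08  8.56]
 [ 0.51  4.27  8.58]
 [-3.2   6.04  8.62]
 [ 3.81  6.01  8.55]]
```

Request:
drive_tool:
  travel:
    - [0.6, -0.1, 2.5]
    - [0.6, -0.1, 5]
    - [0.6, -0.1, 7]
    - [0.6, -0.1, 8]
    - [0.6, -0.1, 8.5]
  rotation:
    - [0, 0.009, 0.008]
    - [0, 0.009, 0.008]
    - [0, 0.009, 0.008]
    - [0, 0.009, 0.008]
    - [0, 0.009, 0.008]

```text
time: 1.75
ee_pos: [0.4619, -0.366, 0.0336]
orientation: [[-0.142, -0.99, -0.001], [-0.99, 0.142, -0.0], [0.0, 0.001, -1.0]]
wrist_force: [0.2, 1.2, -0.2]
finger_gap: 0.0403
```

Run:
```python
from h import *
plan((.461,-.3645,.008,-98))
```

```text
t 1.75 p [ 0.4619 -0.366   0.0336] phi -98.1 gap 0.0403 F [ 0.2  1.2 -0.2] j [-0.79  0.59 -0.32  0.65 -0.    2.49]
travel [-0.13, 0.1, 2.56] rot [0.001, -0.0, -0.002]
```

Request:
drive_tool:
  travel:
    - [0, 0, 0.7]
    - [0, 0, 1.3]
    - [0, 0, 1.9]
    - [0, 0, 2.3]
    - [0, 0, 2.5]
  rotation:
    - [0, 0, 0]
    - [0, 0, 0]
    - [0, 0, 0]
    - [0, 0, 0]
    - [0, 0, 0]

```text
time: 2.25
ee_pos: [0.4617, -0.3658, 0.0082]
orientation: [[-0.142, -0.99, -0.001], [-0.99, 0.142, 0.0], [-0.0, 0.001, -1.0]]
wrist_force: [0.3, -0.5, -0.2]
finger_gap: 0.04
```

Request:
drive_tool:
  travel:
    - [0, 0, 0]
    - [0, 0, 0]
    - [0, 0, 0]
    - [0, 0, 0]
    - [0, 0, 0]
  rotation:
    - [0, 0, 0]
    - [0, 0, 0]
    - [0, 0, 0]
    - [0, 0, 0]
    - [0, 0, 0]
  grip: 0
  grip_force: 80

```text
time: 2.75
ee_pos: [0.4619, -0.3643, 0.0084]
orientation: [[-0.141, -0.99, -0.001], [-0.99, 0.141, 0.003], [-0.003, 0.001, -1.0]]
wrist_force: [1.1, 5.2, 3.5]
finger_gap: 0.0062
```

Run:
```python
from h import *
plan((.461,-.3645,.14,-98))
```

```text
t 2.75 p [ 0.4619 -0.3643  0.0084] phi -98.1 gap 0.0062 F [1.1 5.2 3.5] j [-0.79  0.63 -0.34  0.6   0.    2.49]
travel [-0.0, 0.1, -13.16] rot [0.001, 0.003, -0.002]
```

Request:
drive_tool:
  travel:
    - [0, 0.1, -0.5]
    - [0, 0.1, -2]
    - [0, 0.1, -4]
    - [0, 0.1, -7]
    - [0, 0.1, -10]
  rotation:
    - [0, 0, 0]
    - [0, 0, 0]
    - [0, 0, 0]
    - [0, 0, 0]
    - [0, 0, 0]

```text
time: 3.25
ee_pos: [0.4594, -0.3637, 0.1078]
orientation: [[-0.141, -0.99, -0.004], [-0.99, 0.141, 0.005], [-0.004, 0.005, -1.0]]
wrist_force: [0.3, -0.6, -8.4]
finger_gap: 0.0066
```

Run:
```python
from h import *
im=ctrl.get_image("scene"); im=np.clip((im/255.)**.6*255,0,255).astype(np.uint8)
cv2.imwrite("pics/s3.png",cv2.resize(im[100:340,100:420],(800,600))[:,:,::-1])
im=ctrl.get_image("wrist"); im=np.clip((im/255.)**.4*255,0,255).astype(np.uint8)
cv2.imwrite("pics/w3.png",im[:,:,::-1])
plan((.594,-.1335,.16,-64))
```

```text
t 3.35 p [ 0.4626 -0.3667  0.1117] phi -98.1 gap 0.006 F [ 0.6 -0.9 -8. ] j [-0.8   0.5  -0.25  0.81  0.    2.49]
travel [-24.93, -9.74, -4.85] rot [-0.003, -0.003, -0.595]
```

View pics/s3.png

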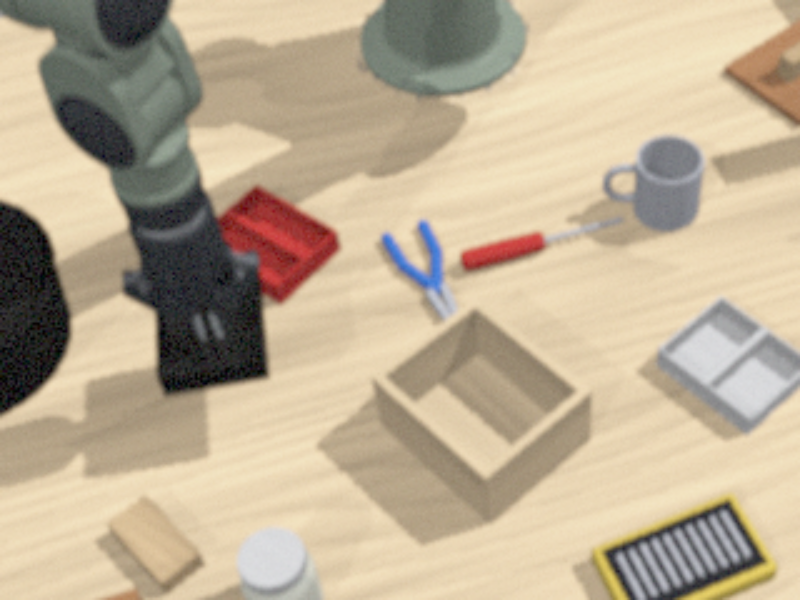

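View pics/w3.png

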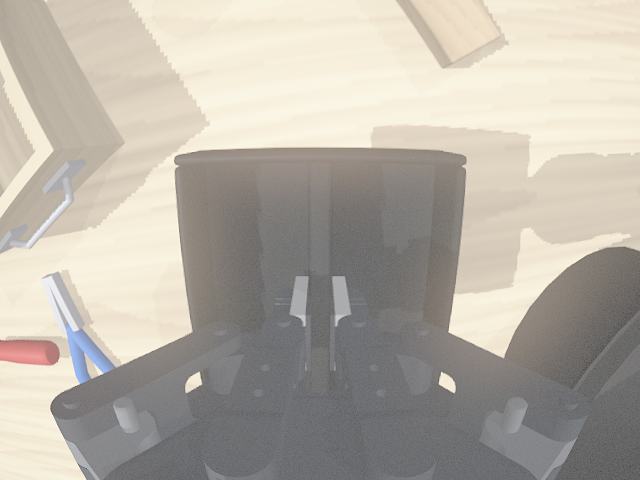

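Run:
```python
from h import *
c=ctrl.get_calibration("wrist");s=ctrl.sense()
P=onz(c,[(175,157),(466,157)],s["ee_pos"][2]+.024,True)
print(((P-s["ee_pos"])@s["orientation"]*100).round(2))
plan((.486,-.187,.22,-64))
```

```text
[[-4.69 -6.05 -2.39]
 [ 5.07 -6.06 -2.37]]
t 3.35 p [ 0.4626 -0.3667  0.1117] phi -98.1 gap 0.006 F [ 0.6 -0.9 -8. ] j [-0.8   0.5  -0.25  0.81  0.    2.49]
travel [-18.1, 0.18, -10.87] rot [-0.003, -0.003, -0.595]
```

Request:
drive_tool:
  travel:
    - [-1, 0, -3]
    - [-4, 0, -6]
    - [-8, 0.2, -8.5]
    - [-12, 0.2, -10]
    - [-15.5, 0.2, -11]
  rotation:
    - [0, 0, -0.1]
    - [0, 0, -0.2]
    - [0, 0, -0.32]
    - [0, 0, -0.44]
    - [0, 0, -0.55]

```text
time: 3.85
ee_pos: [0.4815, -0.2109, 0.2204]
orientation: [[0.401, -0.916, 0.002], [-0.916, -0.401, -0.002], [0.002, -0.001, -1.0]]
wrist_force: [-0.0, -0.5, -8.6]
finger_gap: 0.0068
```

Request:
drive_tool:
  travel:
    - [-1.7, -0.8, 0]
    - [-2.5, -0.9, 0]
    - [-2.5, -0.9, 0]
    - [-2.5, -0.9, 0]
    - [-2.5, -0.9, 0]
  rotation:
    - [0, 0, -0.045]
    - [0, 0, -0.045]
    - [0, 0, -0.045]
    - [0, 0, -0.045]
    - [0, 0, -0.045]

```text
time: 4.35
ee_pos: [0.4795, -0.1856, 0.2197]
orientation: [[0.44, -0.898, 0.001], [-0.898, -0.441, -0.002], [0.002, -0.0, -1.0]]
wrist_force: [-0.9, -1.1, -8.2]
finger_gap: 0.0064
```

Run:
```python
from h import *
plan((.486,-.187,.22,-64))
import pickle
c=ctrl.get_calibration("wrist");im=ctrl.get_image("wrist"); pickle.dump((c,im),open("w4.pkl","wb"))
im=np.clip((im/255.)**.6*255,0,255).astype(np.uint8)
cv2.imwrite("pics/w4.png",im[:,:,::-1])
```

```text
t 4.35 p [ 0.4795 -0.1856  0.2197] phi -63.9 gap 0.0064 F [-0.9 -1.1 -8.2] j [-0.51  0.27 -0.31  1.   -0.    2.17]
travel [0.41, -0.52, -0.03] rot [-0.0, -0.002, 0.002]
```

View pics/w4.png

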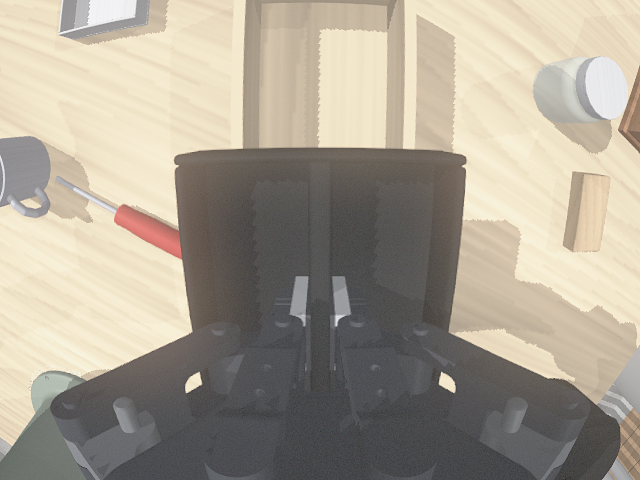

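The held pan is level at (320,240). The box is beyond it: left wall at columns 232 to 245, right wall at 388 to 416, far wall at rows 0 to 5.

Run:
```python
import pickle,cv2
c,im=pickle.load(open("w4.pkl","rb"))
cv2.imwrite("pics/w4c.png",cv2.resize(im[0:150,220:430],(798,570),interpolation=cv2.INTER_CUBIC)[:,:,::-1])
```

```text
(no output)
```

View pics/w4c.png

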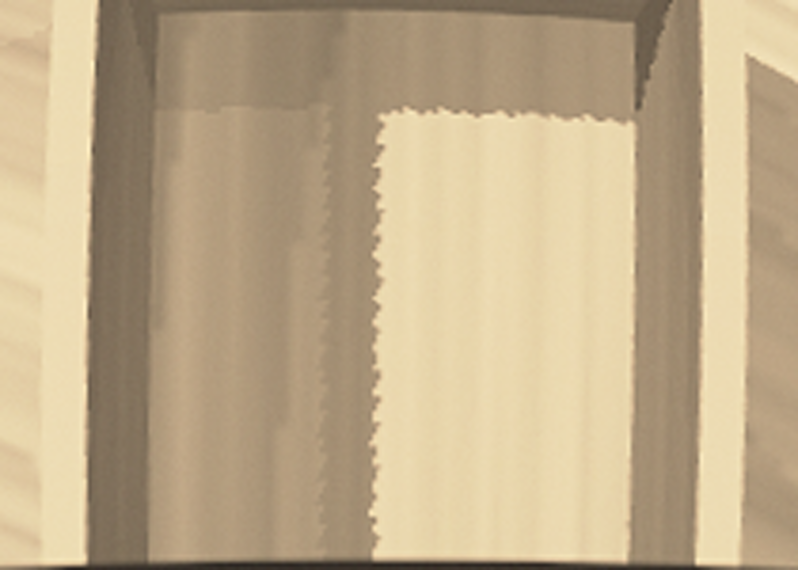

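Run:
```python
from h import *
import pickle
c,im=pickle.load(open("w4.pkl","rb"))
s=ctrl.sense(); print(s["time"])
f=lambda uv:np.array(uv)/3.8-.4+[220,0]
def sh(n,uv,z):
    P=onz(c,f(uv),z,True); print(n,(P[:,:2]*1000).round(1).tolist(),((P-s["ee_pos"])@s["orientation"]*100).round(2)[:,:2].tolist())
sh("inner rim L",[(98,10),(92,280),(88,540)],.086)
sh("inner rim R",[(703,10),(701,280),(697,540)],.086)
sh("outer L",[(52,10),(45,280),(40,540)],.086)
sh("outer R",[(747,60),(746,280),(741,540)],.086)
sh("floor far",[(157,12),(635,22)],.009)
sh("floor L",[(157,20),(152,280),(148,540)],.009)
sh("floor R",[(635,40),(633,280),(629,540)],.009)
plan((.594,-.1335,.22,-64))
```

```text
4.4
inner rim L [[608.8, -61.2], [557.0, -86.5], [509.8, -108.3]] [[-5.5, -17.07], [-5.52, -11.31], [-5.63, -6.11]]
inner rim R [[662.7, -168.8], [609.9, -193.1], [562.8, -215.8]] [[6.53, -17.17], [6.38, -11.37], [6.35, -6.14]]
outer L [[605.4, -52.4], [553.4, -77.7], [505.8, -99.4]] [[-6.44, -17.16], [-6.47, -11.37], [-6.61, -6.15]]
outer R [[657.2, -181.3], [614.5, -201.0], [567.1, -223.8]] [[7.41, -16.14], [7.3, -11.43], [7.26, -6.18]]
floor far [[633.5, -48.9], [684.8, -158.2]] [[-5.54, -19.83], [6.53, -19.62]]
floor L [[631.4, -49.9], [568.1, -80.7], [508.1, -108.6]] [[-5.54, -19.6], [-5.56, -12.56], [-5.7, -5.95]]
floor R [[680.1, -160.3], [621.1, -187.8], [561.3, -216.5]] [[6.52, -19.11], [6.38, -12.6], [6.33, -5.97]]
t 4.4 p [ 0.4796 -0.1856  0.2198] phi -63.9 gap 0.0062 F [-0.1 -0.5 -8.4] j [-0.51  0.27 -0.31  1.   -0.    2.17]
travel [0.37, -12.57, -0.01] rot [-0.0, -0.002, 0.002]
```

Request:
drive_tool:
  travel:
    - [0.1, -2.5, 0]
    - [0.2, -6, 1]
    - [0.3, -9.5, 3]
    - [0.3, -12, 5.5]
    - [0.3, -12.7, 8]
  rotation:
    - [0, 0, 0.011]
    - [0, 0, 0.011]
    - [0, 0, 0.011]
    - [0, 0, 0.011]
    - [0, 0, 0.011]

```text
time: 4.9
ee_pos: [0.5982, -0.1324, 0.1389]
orientation: [[0.431, -0.902, 0.005], [-0.902, -0.431, -0.002], [0.004, -0.003, -1.0]]
wrist_force: [-1.1, 0.4, -9.0]
finger_gap: 0.0064
```

Request:
drive_tool:
  travel:
    - [0, 0, 0.7]
    - [0, 0, 1]
    - [0, 0, 1]
    - [0, 0, 1]
    - [0, 0, 1]
  rotation:
    - [0, 0, 0]
    - [0, 0, 0]
    - [0, 0, 0]
    - [0, 0, 0]
    - [0, 0, 0]

```text
time: 5.4
ee_pos: [0.5988, -0.1332, 0.1304]
orientation: [[0.43, -0.903, 0.007], [-0.903, -0.431, -0.003], [0.006, -0.005, -1.0]]
wrist_force: [0.8, 0.2, -8.4]
finger_gap: 0.0064
```

Run:
```python
from h import *
plan((.594,-.1335,.017,-63.3))
import pickle
c=ctrl.get_calibration("wrist");im=ctrl.get_image("wrist"); pickle.dump((c,im),open("w5.pkl","wb"))
im=np.clip((im/255.)**.6*255,0,255).astype(np.uint8)
cv2.imwrite("pics/w5.png",im[:,:,::-1])
```

```text
t 5.4 p [ 0.5988 -0.1332  0.1304] phi -64.5 gap 0.0064 F [ 0.8  0.2 -8.4] j [-0.34  0.52 -0.17  0.88 -0.    2.36]
travel [-0.24, 0.5, 11.34] rot [-0.005, -0.006, -0.021]
```

View pics/w5.png

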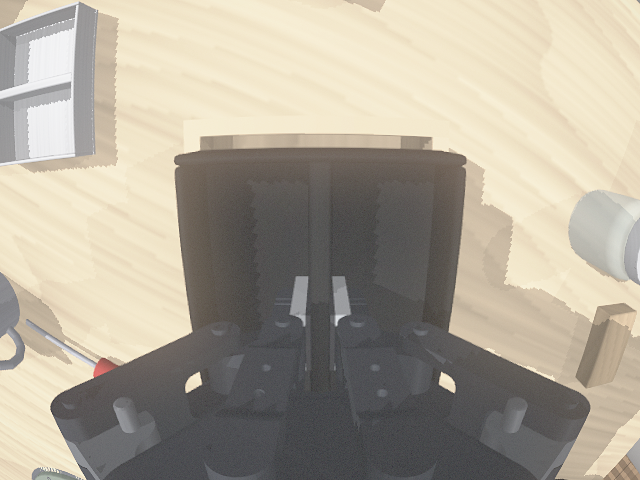

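Run:
```python
from h import *
import pickle
c,im=pickle.load(open("w5.pkl","rb"))
cv2.imwrite("pics/w5c.png",cv2.resize(im[110:175,165:475],None,fx=2.55,fy=2.55,interpolation=cv2.INTER_CUBIC)[:,:,::-1])
s=ctrl.sense()
def sh(n,uv,z):
    P=onz(c,uv,z,True); print(n,((P-s["ee_pos"])@s["orientation"]*100).round(2)[:,:2].tolist())
sh("pan",[(175,157),(466,157)],s["ee_pos"][2]+.024)
sh("box inner far",[(200,137),(432,137)],.086)
sh("box outer far",[(184,121),(447,118)],.086)
```

```text
pan [[-4.71, -5.96], [5.07, -5.97]]
box inner far [[-6.04, -6.6], [5.92, -6.59]]
box outer far [[-6.91, -7.5], [6.73, -7.64]]
```

View pics/w5c.png

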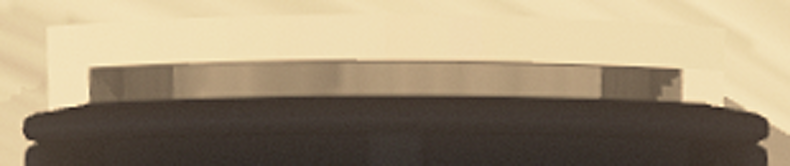

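Request:
drive_tool:
  travel:
    - [-0.2, 0.4, 0]
    - [-0.2, 0.4, 1.5]
    - [-0.2, 0.4, 3.5]
    - [-0.2, 0.4, 5.5]
    - [-0.2, 0.4, 6]
  rotation:
    - [-0.005, -0.006, 0]
    - [-0.005, -0.006, 0]
    - [-0.005, -0.006, 0]
    - [-0.005, -0.006, 0]
    - [-0.005, -0.006, 0]

```text
time: 5.95
ee_pos: [0.5927, -0.1327, 0.0684]
orientation: [[0.43, -0.903, -0.004], [-0.903, -0.43, 0.002], [-0.003, 0.003, -1.0]]
wrist_force: [-1.2, 0.6, -8.1]
finger_gap: 0.006
```

Run:
```python
from h import *
plan((.594,-.1335,.0175,-64.5))
import pickle
c=ctrl.get_calibration("wrist");im=ctrl.get_image("wrist"); pickle.dump((c,im),open("w6.pkl","wb"))
im=np.clip((im/255.)**.5*255,0,255).astype(np.uint8)
cv2.imwrite("pics/w6.png",im[:,:,::-1])
```

```text
t 5.95 p [ 0.5927 -0.1327  0.0684] phi -64.5 gap 0.006 F [-1.2  0.6 -8.1] j [-0.34  0.58 -0.24  0.76  0.    2.35]
travel [0.15, -0.1, 5.09] rot [0.003, 0.003, -0.0]
```

View pics/w6.png

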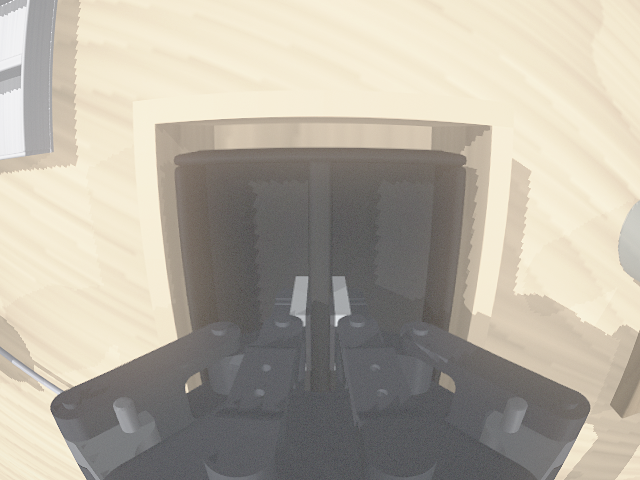

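The pan is now inside the box walls. The inner far corners are at (155,125) and (491,126) and the pan's rim corners at (175,157) and (466,157), so the side gaps are close to even.

Run:
```python
from h import *
import pickle
c,im=pickle.load(open("w6.pkl","rb"))
s=ctrl.sense()
def sh(n,uv,z):
    P=onz(c,uv,z,True); print(n,((P-s["ee_pos"])@s["orientation"]*100).round(2)[:,:2].tolist())
sh("pan",[(175,157),(466,157)],s["ee_pos"][2]+.024)
sh("box inner far",[(155,125),(491,126)],.086)
```

```text
pan [[-4.73, -5.95], [4.98, -5.96]]
box inner far [[-5.74, -7.11], [6.2, -7.1]]
```

Request:
drive_tool:
  travel:
    - [0.1, -0.15, 1]
    - [0.1, -0.15, 2.2]
    - [0.1, -0.15, 3.4]
    - [0.1, -0.15, 4.2]
    - [0.1, -0.15, 4.5]
  rotation:
    - [0.003, 0.003, 0]
    - [0.003, 0.003, 0]
    - [0.003, 0.003, 0]
    - [0.003, 0.003, 0]
    - [0.003, 0.003, 0]

```text
time: 6.5
ee_pos: [0.5937, -0.1325, 0.0222]
orientation: [[0.431, -0.903, -0.002], [-0.903, -0.431, 0.001], [-0.002, 0.001, -1.0]]
wrist_force: [-0.0, 1.0, -8.0]
finger_gap: 0.006
```

Run:
```python
from h import *
plan((.594,-.1335,.0175,-64.5))
```

```text
t 6.5 p [ 0.5937 -0.1325  0.0222] phi -64.5 gap 0.006 F [-0.  1. -8.] j [-0.34  0.64 -0.27  0.66  0.    2.36]
travel [0.1, 0.01, 0.47] rot [0.001, 0.002, 0.0]
```

Request:
drive_tool:
  travel:
    - [0, 0, 0.15]
    - [0, 0, 0.3]
    - [0, 0, 0.4]
    - [0, 0, 0.45]
    - [0, 0, 0.5]
  rotation:
    - [0, 0.002, 0]
    - [0, 0.002, 0]
    - [0, 0.002, 0]
    - [0, 0.002, 0]
    - [0, 0.002, 0]

```text
time: 7.0
ee_pos: [0.5939, -0.1327, 0.0175]
orientation: [[0.43, -0.903, -0.001], [-0.903, -0.43, -0.001], [0.001, 0.001, -1.0]]
wrist_force: [-0.5, -0.7, -8.5]
finger_gap: 0.0066
```

Request:
drive_tool:
  travel:
    - [0, 0, 0.04]
    - [0, 0, 0.08]
    - [0, 0, 0.12]
    - [0, 0, 0.14]
    - [0, 0, 0.14]
  rotation:
    - [0, 0, 0]
    - [0, 0, 0]
    - [0, 0, 0]
    - [0, 0, 0]
    - [0, 0, 0]

```text
time: 7.5
ee_pos: [0.594, -0.1327, 0.0174]
orientation: [[0.431, -0.903, -0.0], [-0.903, -0.431, -0.001], [0.001, 0.001, -1.0]]
wrist_force: [-4.7, 1.3, 5.3]
finger_gap: 0.0066
```

Request:
drive_tool:
  travel:
    - [0, 0, 0]
    - [0, 0, 0]
    - [0, 0, 0]
    - [0, 0, 0]
    - [0, 0, 0]
  rotation:
    - [0, 0, 0]
    - [0, 0, 0]
    - [0, 0, 0]
    - [0, 0, 0]
    - [0, 0, 0]
  grip: 3.0

```text
time: 8.0
ee_pos: [0.5942, -0.1328, 0.0174]
orientation: [[0.431, -0.903, 0.0], [-0.903, -0.431, -0.002], [0.002, 0.0, -1.0]]
wrist_force: [0.1, -0.2, 0.2]
finger_gap: 0.03
```

Request:
drive_tool:
  travel:
    - [0, 0, -1.5]
    - [0, 0, -4]
    - [0, 0, -8]
    - [0, 0, -13]
    - [0, 0, -18]
  rotation:
    - [0, 0, 0]
    - [0, 0, 0]
    - [0, 0, 0]
    - [0, 0, 0]
    - [0, 0, 0]

```text
time: 8.5
ee_pos: [0.5937, -0.1323, 0.2]
orientation: [[0.431, -0.903, 0.0], [-0.903, -0.431, -0.002], [0.002, 0.0, -1.0]]
wrist_force: [1.2, -0.0, 0.3]
finger_gap: 0.0298
```

Run:
```python
from h import *
plan((.53,.045,.22,26),(.607,.132,.14,26))
im=ctrl.get_image("wrist")
im=np.clip((im/255.)**.5*255,0,255).astype(np.uint8)
cv2.imwrite("pics/w7.png",im[:,:,::-1])
```

```text
t 8.5 p [ 0.5937 -0.1323  0.2   ] phi -64.5 gap 0.0298 F [ 1.2 -0.   0.3] j [-0.34  0.45 -0.08  1.03 -0.    2.36]
travel [-18.74, -1.88, -2.03] rot [0.002, -0.001, -1.58]
travel [-23.29, -12.58, 5.96] rot [0.002, -0.001, -1.58]
```

View pics/w7.png

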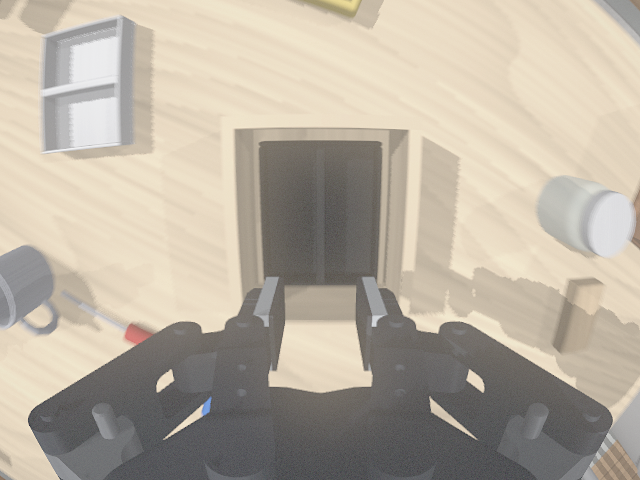

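Request:
drive_tool:
  travel:
    - [-1.5, -2, -1]
    - [-4, -4, -2]
    - [-7, -6.5, -2]
    - [-10, -9, -2]
    - [-13, -12, -2]
  rotation:
    - [0, 0, -0.145]
    - [0, 0, -0.29]
    - [0, 0, -0.435]
    - [0, 0, -0.58]
    - [0, 0, -0.725]

```text
time: 9.05
ee_pos: [0.6502, 0.0365, 0.2308]
orientation: [[0.923, -0.385, 0.014], [-0.385, -0.923, -0.006], [0.016, 0.0, -1.0]]
wrist_force: [0.7, -0.3, -0.0]
finger_gap: 0.0298
```

Run:
```python
from h import *
plan((.65,.04,.22,26))
```

```text
t 9.05 p [0.6502 0.0365 0.2308] phi -22.6 gap 0.0298 F [ 0.7 -0.3 -0. ] j [-0.05  0.51  0.08  1.13 -0.01  1.91]
travel [-0.17, -0.31, 1.07] rot [0.007, -0.015, -0.849]
```

Request:
drive_tool:
  travel:
    - [-0.1, -0.3, 1]
    - [-0.1, -0.3, 1]
    - [-0.1, -0.3, 1]
    - [-0.1, -0.3, 1]
    - [-0.1, -0.3, 1]
  rotation:
    - [0, 0, -0.145]
    - [0, 0, -0.29]
    - [0, 0, -0.435]
    - [0, 0, -0.58]
    - [0, 0, -0.725]

```text
time: 9.55
ee_pos: [0.6506, 0.0398, 0.2216]
orientation: [[0.944, 0.33, 0.015], [0.33, -0.944, -0.006], [0.012, 0.011, -1.0]]
wrist_force: [-0.4, -0.5, 0.6]
finger_gap: 0.0297
```

Request:
drive_tool:
  travel:
    - [0, 0, 0]
    - [0, 0, 0]
    - [0, 0, 0]
    - [0, 0, 0]
    - [0, 0, 0]
  rotation:
    - [0, 0, -0.12]
    - [0, 0, -0.12]
    - [0, 0, -0.12]
    - [0, 0, -0.12]
    - [0, 0, -0.12]

```text
time: 10.05
ee_pos: [0.6506, 0.0398, 0.2217]
orientation: [[0.898, 0.439, 0.015], [0.439, -0.898, -0.006], [0.011, 0.012, -1.0]]
wrist_force: [-0.4, 0.7, 0.8]
finger_gap: 0.0301
```

Run:
```python
from h import *
plan((.607,.132,.14,26))
import pickle
c=ctrl.get_calibration("wrist");im=ctrl.get_image("wrist"); pickle.dump((c,im),open("w8.pkl","wb"))
cv2.imwrite("pics/w8.png",im[:,:,::-1])
```

```text
t 10.05 p [0.6506 0.0398 0.2217] phi 26.1 gap 0.0301 F [-0.4  0.7  0.8] j [-0.05  0.51  0.07  1.11 -0.01  1.07]
travel [0.05, -10.3, 8.05] rot [0.012, -0.011, 0.001]
```

View pics/w8.png

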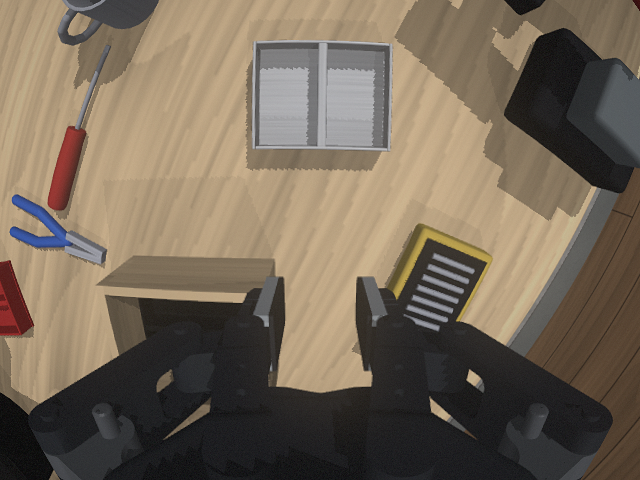

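The tray's rim corners are at (254,41), (391,43), (390,150) and (253,148), with its rib at column 322.

Run:
```python
from h import *
import pickle
c,im=pickle.load(open("w8.pkl","rb"))
s=ctrl.sense()
P=onz(c,[(254,41),(391,43),(390,150),(253,148),(322,48),(321,145)],.03,True); print((P*1000).round(1)[:,:2].tolist())
P4=P[:4]; print(P4.mean(0), np.degrees(np.arctan2(*(P4[1]-P4[0])[1::-1])),np.degrees(np.arctan2(*(P4[2]-P4[3])[1::-1])))
x,y=P4.mean(0)[:2]
plan((x,y,.12,26),(x,y,.04,26))
```

```text
[[533.1, 149.2], [643.6, 202.0], [686.8, 112.9], [575.2, 60.2], [591.1, 168.4], [629.2, 88.8]]
[0.609671   0.13108742 0.03      ] 25.523090745809572 25.274910576210065
t 10.1 p [0.6506 0.0398 0.2216] phi 26.1 gap 0.0302 F [ 1.  -0.2  0.5] j [-0.05  0.51  0.07  1.11 -0.01  1.07]
travel [0.23, -10.13, 10.04] rot [0.012, -0.011, 0.001]
travel [0.15, -10.22, 18.04] rot [0.012, -0.011, 0.001]
```

Request:
drive_tool:
  travel:
    - [0.1, -3, 2]
    - [0.1, -6.5, 5]
    - [0.1, -9.5, 8]
    - [0.1, -10.2, 12]
    - [0.1, -10.2, 15]
  rotation:
    - [0.012, -0.011, 0.01]
    - [0.012, -0.011, 0.01]
    - [0.012, -0.011, 0.01]
    - [0.012, -0.011, 0.01]
    - [0.012, -0.011, 0.01]

```text
time: 10.6
ee_pos: [0.6072, 0.1325, 0.0685]
orientation: [[0.902, 0.432, -0.002], [0.432, -0.902, -0.0], [-0.002, -0.001, -1.0]]
wrist_force: [0.2, -0.6, -0.2]
finger_gap: 0.03
```

Run:
```python
from h import *
c=ctrl.get_calibration("wrist");im=ctrl.get_image("wrist")
cv2.imwrite("pics/w9.png",im[:,:,::-1])
plan((.609,.1305,.008,25.4))
```

```text
t 10.65 p [0.6046 0.1314 0.0636] phi 25.5 gap 0.0301 F [-1.3 -0.1 -3.5] j [ 0.09  0.61 -0.2   0.77 -0.    1.22]
travel [0.41, 0.28, 5.56] rot [-0.003, 0.008, 0.003]
```

View pics/w9.png

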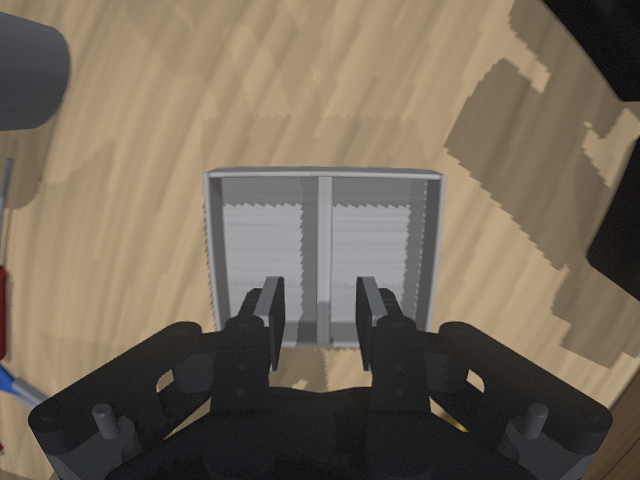

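The rib at column 325 lies between the fingers, and the tray rim spans (206,172) to (442,174).

Run:
```python
from h import *
c=ctrl.get_calibration("wrist");s=ctrl.sense()
P=onz(c,[(206,172),(442,174),(325,178),(324,345)],.03,True)
print(((P-s["ee_pos"])@s["orientation"]*100).round(2))
```

```text
[[-5.68 -4.82  3.42]
 [ 5.92 -4.76  3.33]
 [ 0.16 -4.45  3.38]
 [ 0.15  4.69  3.35]]
```

Request:
drive_tool:
  travel:
    - [0.1, 0, 1.2]
    - [0.1, 0, 2.6]
    - [0.1, 0, 4]
    - [0.1, 0, 5]
    - [0.1, 0, 5.5]
  rotation:
    - [0, 0, 0]
    - [0, 0, 0]
    - [0, 0, 0]
    - [0, 0, 0]
    - [0, 0, 0]

```text
time: 11.15
ee_pos: [0.6049, 0.1314, 0.0079]
orientation: [[0.902, 0.431, -0.009], [0.431, -0.902, -0.001], [-0.009, -0.003, -1.0]]
wrist_force: [-0.6, 0.0, -0.2]
finger_gap: 0.0301
```

Run:
```python
from h import *
plan((.609,.1305,.008,25.4))
```

```text
t 11.15 p [0.6049 0.1314 0.0079] phi 25.5 gap 0.0301 F [-0.6  0.  -0.2] j [ 0.1   0.68 -0.24  0.66 -0.    1.22]
travel [0.33, 0.26, -0.02] rot [-0.003, 0.009, 0.002]
```

Request:
drive_tool:
  travel:
    - [0.15, 0.1, 0]
    - [0.15, 0.1, 0]
    - [0.15, 0.1, 0]
    - [0.15, 0.1, 0]
    - [0.15, 0.1, 0]
  rotation:
    - [-0.003, 0.009, 0]
    - [-0.003, 0.009, 0]
    - [-0.003, 0.009, 0]
    - [-0.003, 0.009, 0]
    - [-0.003, 0.009, 0]

```text
time: 11.65
ee_pos: [0.607, 0.1312, 0.0083]
orientation: [[0.902, 0.431, 0.001], [0.431, -0.902, -0.0], [0.001, 0.001, -1.0]]
wrist_force: [0.1, -0.0, 0.4]
finger_gap: 0.03
```

Request:
drive_tool:
  travel:
    - [0, 0, 0]
    - [0, 0, 0]
    - [0, 0, 0]
    - [0, 0, 0]
    - [0, 0, 0]
  rotation:
    - [0, 0, 0]
    - [0, 0, 0]
    - [0, 0, 0]
    - [0, 0, 0]
    - [0, 0, 0]
  grip: 0
  grip_force: 40

```text
time: 12.15
ee_pos: [0.6076, 0.1314, 0.0088]
orientation: [[0.902, 0.431, 0.002], [0.431, -0.902, 0.0], [0.002, 0.001, -1.0]]
wrist_force: [0.6, 0.4, 3.9]
finger_gap: 0.0069
```

Request:
drive_tool:
  travel:
    - [0, 0, -0.5]
    - [0, 0, -2]
    - [0, 0, -5]
    - [0, 0, -9]
    - [0, 0, -13.5]
  rotation:
    - [0, 0, 0]
    - [0, 0, 0]
    - [0, 0, 0]
    - [0, 0, 0]
    - [0, 0, 0]

```text
time: 12.65
ee_pos: [0.6057, 0.1312, 0.1446]
orientation: [[0.902, 0.431, -0.001], [0.431, -0.902, -0.0], [-0.001, -0.0, -1.0]]
wrist_force: [1.7, -0.0, -2.7]
finger_gap: 0.0071
```

Request:
drive_tool:
  travel:
    - [0, 0, -3]
    - [0, 0, -6]
    - [0, 0, -7]
    - [0, 0, -7]
    - [0, 0, -7]
  rotation:
    - [0, 0, 0]
    - [0, 0, 0]
    - [0, 0, 0]
    - [0, 0, 0]
    - [0, 0, 0]

```text
time: 13.15
ee_pos: [0.6048, 0.131, 0.2131]
orientation: [[0.902, 0.431, -0.003], [0.431, -0.902, -0.0], [-0.003, -0.001, -1.0]]
wrist_force: [-0.6, 0.0, -3.2]
finger_gap: 0.0073
```

Run:
```python
from h import *
import pickle
c=ctrl.get_calibration("wrist");im=ctrl.get_image("wrist"); pickle.dump((c,im),open("w10.pkl","wb"))
cv2.imwrite("pics/w10.png",im[:,:,::-1])
plan((.5937,-.1327,.22,25.5),(.5937,-.1327,.049,25.5))
```

```text
t 13.2 p [0.6045 0.131  0.2125] phi 25.5 gap 0.0076 F [ 0.7 -0.5 -2.2] j [ 0.09  0.47 -0.02  1.08 -0.    1.22]
travel [-12.34, 23.33, -0.73] rot [-0.001, 0.004, 0.0]
travel [-12.26, 23.36, 16.37] rot [-0.001, 0.004, 0.0]
```

View pics/w10.png

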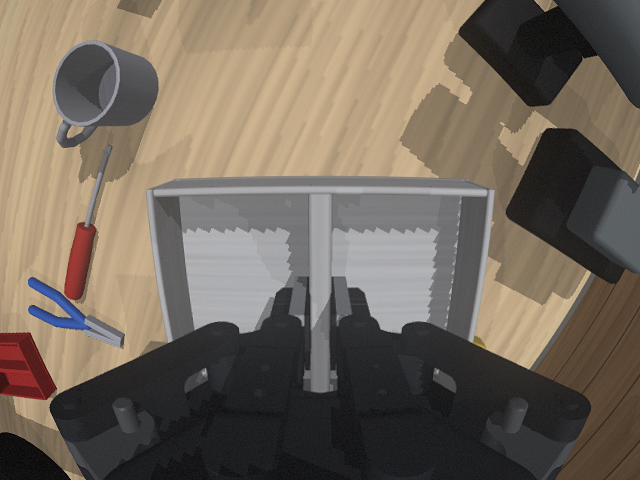

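Run:
```python
from h import *
c=ctrl.get_calibration("wrist");s=ctrl.sense()
P=onz(c,[(149,190),(493,190),(320,193),(320,340)],s["ee_pos"][2]+.0212,True)
print(((P-s["ee_pos"])@s["orientation"]*100).round(2))
```

```text
[[-6.17 -4.8  -2.09]
 [ 6.06 -4.82 -2.14]
 [-0.09 -4.59 -2.11]
 [-0.08  0.98 -2.12]]
```

Request:
drive_tool:
  travel:
    - [-1, 2, -1]
    - [-3, 5.5, -1.5]
    - [-5, 10, -1.5]
    - [-7.5, 14.5, -1.5]
    - [-10, 19, -1]
  rotation:
    - [0, 0.004, 0]
    - [0, 0.004, 0]
    - [0, 0.004, 0]
    - [0, 0.004, 0]
    - [0, 0.004, 0]

```text
time: 13.7
ee_pos: [0.5954, -0.0818, 0.2214]
orientation: [[0.902, 0.431, -0.003], [0.431, -0.902, 0.002], [-0.002, -0.003, -1.0]]
wrist_force: [0.6, -0.7, -1.4]
finger_gap: 0.0073
```

Request:
drive_tool:
  travel:
    - [-1.5, 2.8, 0]
    - [-2.2, 4.2, 1]
    - [-2.2, 4.2, 2.5]
    - [-2.2, 4.2, 4]
    - [-2.2, 4.2, 5]
  rotation:
    - [0, 0.0, 0]
    - [0, 0.0, 0]
    - [0, 0.0, 0]
    - [0, 0.0, 0]
    - [0, 0.0, 0]

```text
time: 14.2
ee_pos: [0.592, -0.1282, 0.1682]
orientation: [[0.902, 0.432, -0.007], [0.432, -0.902, 0.004], [-0.005, -0.006, -1.0]]
wrist_force: [-0.1, -0.6, -1.9]
finger_gap: 0.0065
```

Run:
```python
from h import *
plan((.593,-.1333,.1,25.5),(.593,-.1333,.05,25.5))
import pickle
c=ctrl.get_calibration("wrist");im=ctrl.get_image("wrist"); pickle.dump((c,im),open("w11.pkl","wb"))
cv2.imwrite("pics/w11.png",im[:,:,::-1])
```

```text
t 14.2 p [ 0.592  -0.1282  0.1682] phi 25.6 gap 0.0065 F [-0.1 -0.6 -1.9] j [-0.34  0.48 -0.12  0.97  0.    0.79]
travel [-0.1, 0.55, 6.81] rot [-0.006, 0.005, 0.001]
travel [-0.07, 0.58, 11.81] rot [-0.006, 0.005, 0.001]
```

View pics/w11.png

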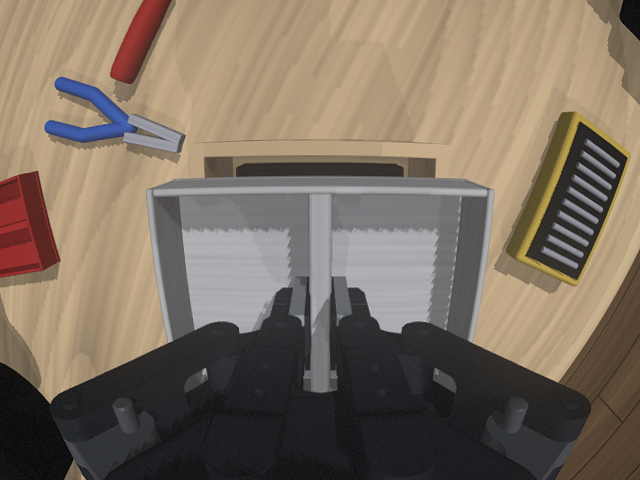

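The held tray is over the box. The box's inner far corners are at (204,157) and (436,157), and the tray rim's at (149,190) and (493,190), both centred near column 320.

Run:
```python
from h import *
import pickle
c,im=pickle.load(open("w11.pkl","rb")); s=ctrl.sense()
def sh(n,uv,z):
    P=onz(c,uv,z,True); print(n,((P-s["ee_pos"])@s["orientation"]*100).round(2)[:,:2].tolist())
sh("tray",[(149,190),(493,190)],s["ee_pos"][2]+.0212)
sh("box inner far",[(204,157),(436,157)],.086)
sh("pan far",[(237,163),(403,163)],.041)
```

```text
tray [[-6.21, -4.73], [6.16, -4.74]]
box inner far [[-7.26, -5.24], [7.19, -5.25]]
pan far [[-6.13, -4.45], [6.1, -4.47]]
```

Request:
drive_tool:
  travel:
    - [0, 0.3, 0.5]
    - [0, 0.45, 2]
    - [0, 0.45, 4]
    - [0, 0.45, 6]
    - [0, 0.45, 6.8]
  rotation:
    - [-0.006, 0.005, 0]
    - [-0.006, 0.005, 0]
    - [-0.006, 0.005, 0]
    - [-0.006, 0.005, 0]
    - [-0.006, 0.005, 0]

```text
time: 14.75
ee_pos: [0.5917, -0.1308, 0.097]
orientation: [[0.902, 0.433, -0.004], [0.433, -0.902, 0.002], [-0.003, -0.003, -1.0]]
wrist_force: [-0.8, 0.1, -3.0]
finger_gap: 0.007
```

Run:
```python
from h import *
plan((.593,-.1333,.05,25.5))
import pickle
c=ctrl.get_calibration("wrist");im=ctrl.get_image("wrist"); pickle.dump((c,im),open("w12.pkl","wb"))
cv2.imwrite("pics/w12.png",im[:,:,::-1])
```

```text
t 14.75 p [ 0.5917 -0.1308  0.097 ] phi 25.6 gap 0.007 F [-0.8  0.1 -3. ] j [-0.34  0.55 -0.21  0.82  0.    0.78]
travel [0.03, 0.3, 4.7] rot [-0.003, 0.003, 0.002]
```

View pics/w12.png

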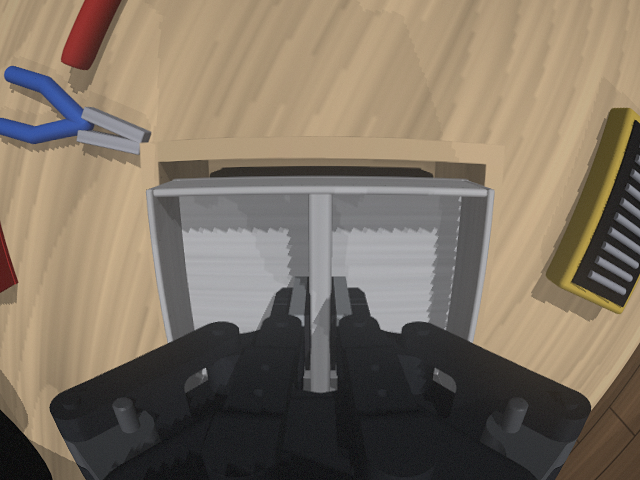

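The tray is just above the box rim, whose inner far edge is at row 162 from about column 158 to 487.

Run:
```python
from h import *
import pickle
c,im=pickle.load(open("w12.pkl","rb")); s=ctrl.sense()
cv2.imwrite("pics/w12c.png",cv2.resize(im[130:210,130:510],None,fx=2.1,fy=2.1,interpolation=cv2.INTER_CUBIC)[:,:,::-1])
def sh(n,uv,z):
    P=onz(c,uv,z,True); print(n,((P-s["ee_pos"])@s["orientation"]*100).round(2)[:,:2].tolist())
sh("tray",[(149,190),(493,190)],s["ee_pos"][2]+.0212)
sh("box inner far",[(158,162),(487,162)],.086)
sh("pan far",[(208,170),(433,170)],.041)
```

```text
tray [[-6.17, -4.78], [6.12, -4.8]]
box inner far [[-7.2, -5.56], [7.32, -5.59]]
pan far [[-6.23, -4.7], [6.18, -4.71]]
```

View pics/w12c.png

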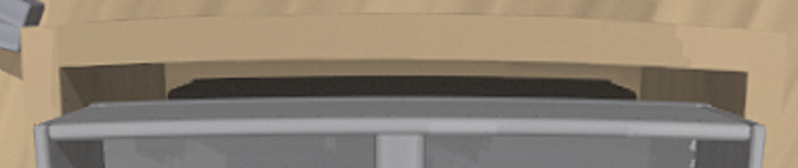

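Request:
drive_tool:
  travel:
    - [0.03, 0.15, 0.3]
    - [0.03, 0.15, 1.5]
    - [0.03, 0.15, 2.8]
    - [0.03, 0.15, 3.8]
    - [0.03, 0.15, 4.1]
  rotation:
    - [-0.003, 0.003, 0]
    - [-0.003, 0.003, 0]
    - [-0.003, 0.003, 0]
    - [-0.003, 0.003, 0]
    - [-0.003, 0.003, 0]

```text
time: 15.3
ee_pos: [0.591, -0.1316, 0.0538]
orientation: [[0.902, 0.432, -0.003], [0.432, -0.902, 0.001], [-0.002, -0.003, -1.0]]
wrist_force: [-0.1, -0.5, -2.7]
finger_gap: 0.0072
```

Run:
```python
from h import *
plan((.593,-.1333,.0498,25.5))
```

```text
t 15.3 p [ 0.591  -0.1316  0.0538] phi 25.6 gap 0.0072 F [-0.1 -0.5 -2.7] j [-0.34  0.59 -0.26  0.72  0.    0.78]
travel [0.1, 0.24, 0.4] rot [-0.003, 0.002, 0.002]
```

Request:
drive_tool:
  travel:
    - [0.05, 0.05, 0.1]
    - [0.05, 0.05, 0.2]
    - [0.05, 0.05, 0.3]
    - [0.05, 0.05, 0.38]
    - [0.05, 0.05, 0.42]
  rotation:
    - [-0.003, 0.002, 0]
    - [-0.003, 0.002, 0]
    - [-0.003, 0.002, 0]
    - [-0.003, 0.002, 0]
    - [-0.003, 0.002, 0]

```text
time: 15.8
ee_pos: [0.5919, -0.1319, 0.0498]
orientation: [[0.902, 0.433, 0.0], [0.433, -0.902, -0.001], [-0.0, 0.001, -1.0]]
wrist_force: [-0.2, -0.6, -2.2]
finger_gap: 0.007
```

Request:
drive_tool:
  travel:
    - [0, 0, 0.04]
    - [0, 0, 0.08]
    - [0, 0, 0.1]
    - [0, 0, 0.1]
    - [0, 0, 0.1]
  rotation:
    - [0, 0, 0]
    - [0, 0, 0]
    - [0, 0, 0]
    - [0, 0, 0]
    - [0, 0, 0]

```text
time: 16.3
ee_pos: [0.5919, -0.1319, 0.0498]
orientation: [[0.902, 0.433, 0.001], [0.433, -0.902, -0.001], [0.0, 0.001, -1.0]]
wrist_force: [-2.7, 0.4, 5.1]
finger_gap: 0.0071
```

Contact on the pan rim, at the expected height. Release and rise.

Request:
drive_tool:
  travel:
    - [0, 0, 0]
    - [0, 0, 0]
    - [0, 0, 0]
    - [0, 0, 0]
    - [0, 0, 0]
  rotation:
    - [0, 0, 0]
    - [0, 0, 0]
    - [0, 0, 0]
    - [0, 0, 0]
    - [0, 0, 0]
  grip: 3.0

```text
time: 16.8
ee_pos: [0.5919, -0.1319, 0.0497]
orientation: [[0.902, 0.432, 0.001], [0.432, -0.902, -0.001], [0.0, 0.001, -1.0]]
wrist_force: [0.9, 1.0, -0.7]
finger_gap: 0.0299
```

Request:
drive_tool:
  travel:
    - [0, 0, -1.5]
    - [0, 0, -4]
    - [0, 0, -8]
    - [0, 0, -13]
    - [0, 0, -18]
  rotation:
    - [0, 0, 0]
    - [0, 0, 0]
    - [0, 0, 0]
    - [0, 0, 0]
    - [0, 0, 0]

```text
time: 17.3
ee_pos: [0.5912, -0.1315, 0.231]
orientation: [[0.902, 0.433, -0.001], [0.433, -0.902, -0.0], [-0.001, 0.0, -1.0]]
wrist_force: [0.7, -0.3, -0.3]
finger_gap: 0.0296
```

Run:
```python
from h import *
plan((.44,.26,.25,57),(.52,.32,.25,57))
im=ctrl.get_image("wrist")
cv2.imwrite("pics/w13.png",im[:,:,::-1])
```

```text
t 17.3 p [ 0.5912 -0.1315  0.231 ] phi 25.6 gap 0.0296 F [ 0.7 -0.3 -0.3] j [-0.34  0.43 -0.04  1.1  -0.    0.78]
travel [3.3, -41.84, -1.9] rot [-0.0, 0.001, -0.548]
travel [13.1, -43.79, -1.91] rot [-0.0, 0.001, -0.548]
```

View pics/w13.png

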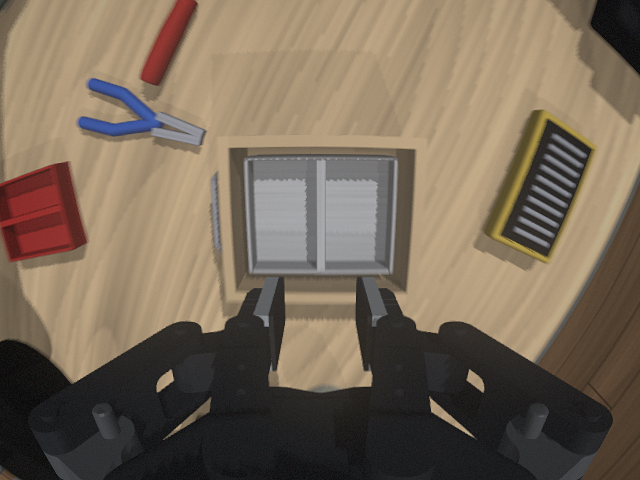

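The tray sits in the box at (320,215), level and centred on the pan.

Run:
```python
from h import *
cal=ctrl.get_calibration("scene")
print(onz(cal,[(505,195),(522,258)],.17).round(3),onz(cal,[(490,235)],.03).round(3))
```

```text
[[0.663 0.381 0.17 ]
 [0.834 0.318 0.17 ]] [[0.673 0.373 0.03 ]]
```

Request:
drive_tool:
  travel:
    - [0.5, -2, -1.5]
    - [1.5, -5.5, -2.5]
    - [2.5, -10, -2.5]
    - [3.5, -14.5, -2.5]
    - [4, -19, -2.5]
  rotation:
    - [0, 0, -0.11]
    - [0, 0, -0.22]
    - [0, 0, -0.33]
    - [0, 0, -0.44]
    - [0, 0, -0.548]

```text
time: 17.85
ee_pos: [0.5487, 0.0574, 0.2641]
orientation: [[0.541, 0.841, 0.013], [0.841, -0.541, -0.005], [0.003, 0.013, -1.0]]
wrist_force: [0.4, 0.3, 0.1]
finger_gap: 0.0298
```

Run:
```python
from h import *
plan((.51,.315,.25,57))
```

```text
t 17.85 p [0.5487 0.0574 0.2641] phi 57.3 gap 0.0298 F [0.4 0.3 0.1] j [-0.03  0.3  -0.14  1.11 -0.    0.54]
travel [19.57, -17.2, 1.24] rot [0.013, -0.003, 0.005]
```

Request:
drive_tool:
  travel:
    - [2.5, -2.5, 0]
    - [6, -5.5, 0]
    - [10, -9, 0.5]
    - [14, -12.5, 0.5]
    - [18, -16, 0.5]
  rotation:
    - [0.013, -0.003, 0.005]
    - [0.013, -0.003, 0.005]
    - [0.013, -0.003, 0.005]
    - [0.013, -0.003, 0.005]
    - [0.013, -0.003, 0.005]

```text
time: 18.35
ee_pos: [0.5123, 0.2876, 0.2573]
orientation: [[0.545, 0.838, 0.001], [0.838, -0.545, -0.0], [0.0, 0.001, -1.0]]
wrist_force: [0.6, 0.1, -0.2]
finger_gap: 0.0297
```

Request:
drive_tool:
  travel:
    - [0, 0, 0]
    - [0, 0, 0]
    - [0, 0, 0]
    - [0, 0, 0]
    - [0, 0, 0]
  rotation:
    - [0, 0, 0]
    - [0, 0, 0]
    - [0, 0, 0]
    - [0, 0, 0]
    - [0, 0, 0]
  grip: 5.0

```text
time: 18.85
ee_pos: [0.5128, 0.2862, 0.2574]
orientation: [[0.547, 0.837, 0.001], [0.837, -0.547, -0.0], [0.0, 0.001, -1.0]]
wrist_force: [0.0, -0.2, 0.3]
finger_gap: 0.0501
```

Run:
```python
from h import *
plan((.436,.372,.12,57))
import pickle
c=ctrl.get_calibration("wrist");im=ctrl.get_image("wrist"); pickle.dump((c,im),open("w14.pkl","wb"))
cv2.imwrite("pics/w14.png",im[:,:,::-1])
```

```text
t 18.85 p [0.5128 0.2862 0.2574] phi 56.8 gap 0.0501 F [ 0.  -0.2  0.3] j [ 0.38  0.38 -0.05  1.14 -0.    0.96]
travel [2.98, -11.14, 13.73] rot [0.001, -0.0, -0.003]
```

View pics/w14.png

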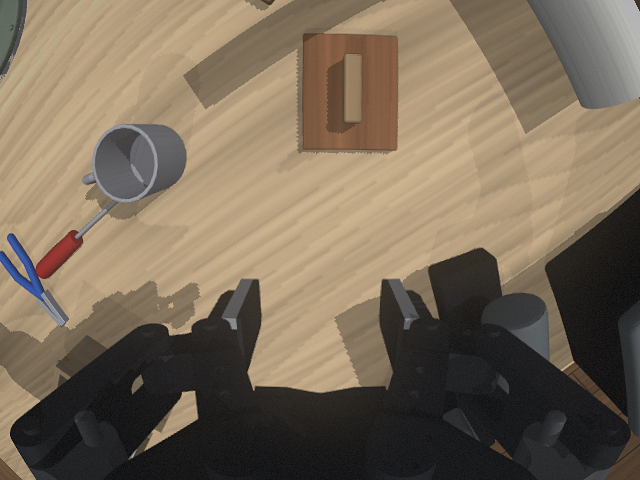

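There are two boards: scene (423,126) measured about 170 x 130 mm, scene (446,178) about 128 x 96 mm. The second fits 125 x 100, and it is the one here at wrist (350,93). An enlarged crop will confirm it.

Run:
```python
from h import *
import pickle
c,im=pickle.load(open("w14.pkl","rb")); s=ctrl.sense()
cv2.imwrite("pics/w14c.png",cv2.resize(im[20:165,285:415],None,fx=4,fy=4,interpolation=cv2.INTER_CUBIC)[:,:,::-1])
hsv=cv2.cvtColor(im,cv2.COLOR_RGB2HSV)
def sh(n,uv,z):
    P=onz(c,uv,z,True); print(n,((P-s["ee_pos"])@s["orientation"]*100).round(2)[:,:2].tolist(),P.mean(0).round(4))
sh("board top",[(304,34),(397,37),(397,149),(301,149)],.01)
sh("handle top",[(346,53),(361,54),(360,122),(344,122)],.035)
```

```text
board top [[-1.79, -17.38], [7.97, -17.34], [8.02, -5.17], [-2.1, -5.04]] [0.4355 0.373  0.01  ]
handle top [[2.39, -14.73], [3.85, -14.67], [3.77, -7.84], [2.21, -7.81]] [0.4354 0.3734 0.035 ]
```

View pics/w14c.png

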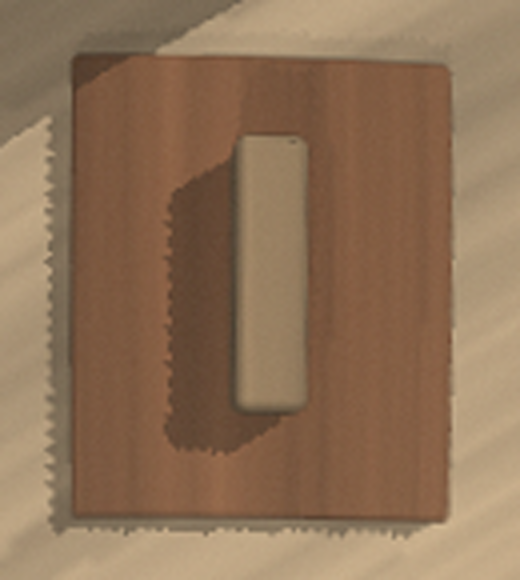

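The crop confirms it: about 99 x 122 mm with one centred bar handle, so this is the smaller board. Its centre is near (435, 373) mm.

Request:
drive_tool:
  travel:
    - [1, -3, 2.5]
    - [2, -7, 5]
    - [2.9, -10.5, 9]
    - [2.9, -11.2, 13.5]
    - [2.9, -11.2, 17]
  rotation:
    - [0, 0, 0.012]
    - [0, 0, 0.012]
    - [0, 0, 0.012]
    - [0, 0, 0.012]
    - [0, 0, 0.012]

```text
time: 19.4
ee_pos: [0.433, 0.3719, 0.0852]
orientation: [[0.556, 0.832, -0.001], [0.832, -0.556, -0.001], [-0.001, -0.0, -1.0]]
wrist_force: [0.1, -0.5, -0.7]
finger_gap: 0.0499
```

Run:
```python
from h import *
im=ctrl.get_image("wrist")
cv2.imwrite("pics/w15.png",im[:,:,::-1])
plan((.435,.3730,.014,56.2))
```

```text
t 19.45 p [0.4308 0.3694 0.0801] phi 56.2 gap 0.05 F [-2.2 -1.9 -3.8] j [ 0.58  0.51 -0.34  0.74 -0.    1.17]
travel [0.59, 0.17, 6.6] rot [-0.003, 0.008, -0.0]
```

View pics/w15.png

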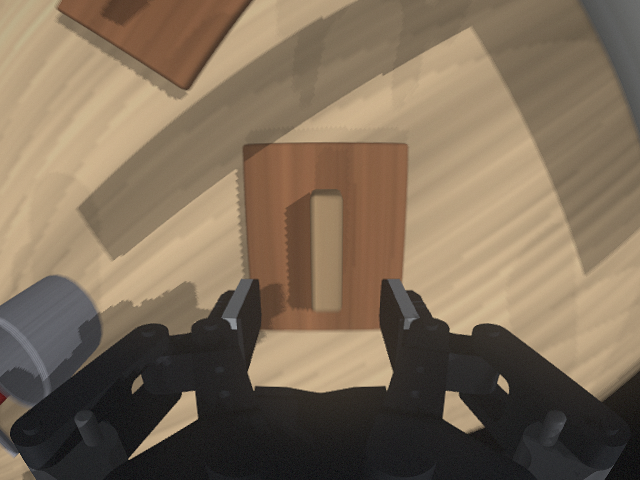

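The handle at column 327 lies between the jaws, and the mug is clear on the left.

Request:
drive_tool:
  travel:
    - [0.4, 0.1, 1]
    - [0.4, 0.1, 2.5]
    - [0.4, 0.1, 4]
    - [0.4, 0.1, 5.5]
    - [0.4, 0.1, 6]
  rotation:
    - [0, 0.005, 0]
    - [0, 0.005, 0]
    - [0, 0.005, 0]
    - [0, 0.005, 0]
    - [0, 0.005, 0]

```text
time: 19.95
ee_pos: [0.4337, 0.3709, 0.0197]
orientation: [[0.558, 0.83, -0.005], [0.83, -0.558, -0.002], [-0.004, -0.003, -1.0]]
wrist_force: [-0.6, 0.3, 0.8]
finger_gap: 0.0502
```

Run:
```python
from h import *
plan((.435,.3730,.014,56.2))
```

```text
t 19.95 p [0.4337 0.3709 0.0197] phi 56.1 gap 0.0502 F [-0.6  0.3  0.8] j [ 0.58  0.59 -0.38  0.61  0.    1.17]
travel [0.25, -0.01, 0.57] rot [-0.003, 0.004, -0.002]
```

Request:
drive_tool:
  travel:
    - [0.2, 0, 0.2]
    - [0.2, 0, 0.35]
    - [0.2, 0, 0.45]
    - [0.2, 0, 0.45]
    - [0.2, 0, 0.45]
  rotation:
    - [-0.003, 0.004, 0]
    - [-0.003, 0.004, 0]
    - [-0.003, 0.004, 0]
    - [-0.003, 0.004, 0]
    - [-0.003, 0.004, 0]

```text
time: 20.45
ee_pos: [0.435, 0.3728, 0.0156]
orientation: [[0.558, 0.83, 0.0], [0.83, -0.558, 0.0], [0.0, 0.0, -1.0]]
wrist_force: [-0.3, -0.3, 0.1]
finger_gap: 0.0498
```

Request:
drive_tool:
  travel:
    - [0, 0, 0]
    - [0, 0, 0]
    - [0, 0, 0]
    - [0, 0, 0]
    - [0, 0, 0]
  rotation:
    - [0, 0, 0]
    - [0, 0, 0]
    - [0, 0, 0]
    - [0, 0, 0]
    - [0, 0, 0]
  grip: 0.5
  grip_force: 30

```text
time: 20.95
ee_pos: [0.4353, 0.373, 0.016]
orientation: [[0.558, 0.83, 0.001], [0.83, -0.558, 0.001], [0.001, 0.0, -1.0]]
wrist_force: [-0.4, 0.6, 3.9]
finger_gap: 0.0175
```

Request:
drive_tool:
  travel:
    - [0, 0, -0.5]
    - [0, 0, -2]
    - [0, 0, -6]
    - [0, 0, -11]
    - [0, 0, -16]
  rotation:
    - [0, 0, 0]
    - [0, 0, 0]
    - [0, 0, 0]
    - [0, 0, 0]
    - [0, 0, 0]

```text
time: 21.45
ee_pos: [0.4342, 0.3722, 0.1771]
orientation: [[0.558, 0.83, -0.001], [0.83, -0.558, -0.001], [-0.001, -0.001, -1.0]]
wrist_force: [1.0, 1.2, -0.4]
finger_gap: 0.0173
```

Request:
drive_tool:
  travel:
    - [0, 0, -3]
    - [0, 0, -5]
    - [0, 0, -5]
    - [0, 0, -5]
    - [0, 0, -5]
  rotation:
    - [0, 0, 0]
    - [0, 0, 0]
    - [0, 0, 0]
    - [0, 0, 0]
    - [0, 0, 0]

```text
time: 21.95
ee_pos: [0.4333, 0.3716, 0.2251]
orientation: [[0.558, 0.83, -0.004], [0.83, -0.558, -0.003], [-0.004, -0.002, -1.0]]
wrist_force: [-0.7, -0.9, -0.8]
finger_gap: 0.0172
```

Run:
```python
from h import *
import pickle
c=ctrl.get_calibration("wrist");im=ctrl.get_image("wrist"); pickle.dump((c,im),open("w16.pkl","wb"))
cv2.imwrite("pics/w16.png",im[:,:,::-1])
plan((.48,-.187,.24,115.5),(.593,-.1333,.24,115.5))
```

```text
t 22.0 p [0.4333 0.3716 0.225 ] phi 56.1 gap 0.0173 F [ 0.1  0.8 -0.9] j [ 0.58  0.37 -0.14  1.06  0.    1.17]
travel [-43.77, 35.02, -1.36] rot [-0.004, 0.003, -1.037]
travel [-33.01, 41.41, -1.43] rot [-0.004, 0.003, -1.037]
```

View pics/w16.png

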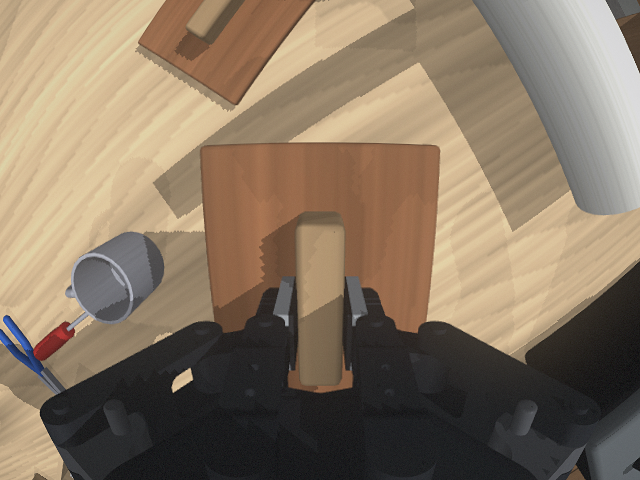

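Request:
drive_tool:
  travel:
    - [-1.5, 2, -1]
    - [-4, 5, -2]
    - [-7, 8.5, -2]
    - [-10, 12, -2]
    - [-13, 16, -2]
  rotation:
    - [0, 0, -0.1]
    - [0, 0, -0.2]
    - [0, 0, -0.31]
    - [0, 0, -0.42]
    - [0, 0, -0.53]

```text
time: 22.5
ee_pos: [0.4929, 0.173, 0.2439]
orientation: [[0.056, 0.998, -0.007], [0.998, -0.056, -0.003], [-0.003, -0.007, -1.0]]
wrist_force: [1.6, 0.4, -0.4]
finger_gap: 0.0175
```

Run:
```python
from h import *
c=ctrl.get_calibration("wrist")
plan((.593,-.1333,.24,115.5))
```

```text
t 22.5 p [0.4929 0.173  0.2439] phi 86.8 gap 0.0175 F [ 1.6  0.4 -0.4] j [ 0.2   0.27 -0.23  1.07 -0.    0.25]
travel [-30.03, 11.71, 0.42] rot [-0.007, 0.002, -0.501]
```

Request:
drive_tool:
  travel:
    - [-4, 1.5, 0]
    - [-8, 3, 0]
    - [-12, 4.5, 0]
    - [-16.5, 6.3, 0]
    - [-21, 8.2, 0.4]
  rotation:
    - [-0.007, 0, -0.1]
    - [-0.007, 0, -0.2]
    - [-0.007, 0, -0.3]
    - [-0.007, 0, -0.4]
    - [-0.007, 0, -0.5]

```text
time: 23.0
ee_pos: [0.5628, -0.0429, 0.2391]
orientation: [[-0.434, 0.901, -0.001], [0.901, 0.434, -0.001], [-0.001, -0.002, -1.0]]
wrist_force: [0.2, 0.4, -1.8]
finger_gap: 0.0176
```

Run:
```python
from h import *
plan((.593,-.1333,.2,115.5))
```

```text
t 23.0 p [ 0.5628 -0.0429  0.2391] phi 115.7 gap 0.0176 F [ 0.2  0.4 -1.8] j [-0.21  0.35 -0.14  1.08 -0.   -0.65]
travel [-9.45, -1.2, 3.91] rot [-0.002, 0.001, 0.004]
```

Request:
drive_tool:
  travel:
    - [-3, -0.4, 0.5]
    - [-6.5, -0.8, 2]
    - [-9.2, -1.2, 4]
    - [-9.4, -1.2, 6]
    - [-9.4, -1.2, 7]
  rotation:
    - [-0.002, 0, 0.004]
    - [-0.002, 0, 0.004]
    - [-0.002, 0, 0.004]
    - [-0.002, 0, 0.004]
    - [-0.002, 0, 0.004]

```text
time: 23.5
ee_pos: [0.5908, -0.1334, 0.1654]
orientation: [[-0.428, 0.904, -0.005], [0.904, 0.428, 0.002], [0.003, -0.004, -1.0]]
wrist_force: [-1.3, 0.1, -1.7]
finger_gap: 0.0173
```

Request:
drive_tool:
  travel:
    - [0, 0, 0]
    - [0, 0, 0]
    - [0, 0, 0]
    - [0, 0, 0]
    - [0, 0, 0]
  rotation:
    - [0, 0, 0]
    - [0, 0, 0]
    - [0, 0, 0]
    - [0, 0, 0]
    - [0, 0, 0]

```text
time: 24.0
ee_pos: [0.5914, -0.1331, 0.1664]
orientation: [[-0.429, 0.903, -0.003], [0.903, 0.429, 0.001], [0.002, -0.003, -1.0]]
wrist_force: [1.1, -0.4, -1.1]
finger_gap: 0.0173
```

Run:
```python
from h import *
plan((.593,-.1333,.12,115.5),(.593,-.1333,.087,115.5))
import pickle
c=ctrl.get_calibration("wrist");im=ctrl.get_image("wrist"); pickle.dump((c,im),open("w17.pkl","wb"))
cv2.imwrite("pics/w17.png",im[:,:,::-1])
```

```text
t 24.0 p [ 0.5914 -0.1331  0.1664] phi 115.4 gap 0.0173 F [ 1.1 -0.4 -1.1] j [-0.34  0.48 -0.13  0.96 -0.   -0.79]
travel [-0.09, 0.15, 4.64] rot [-0.003, -0.002, -0.002]
travel [-0.1, 0.16, 7.94] rot [-0.003, -0.002, -0.002]
```

View pics/w17.png

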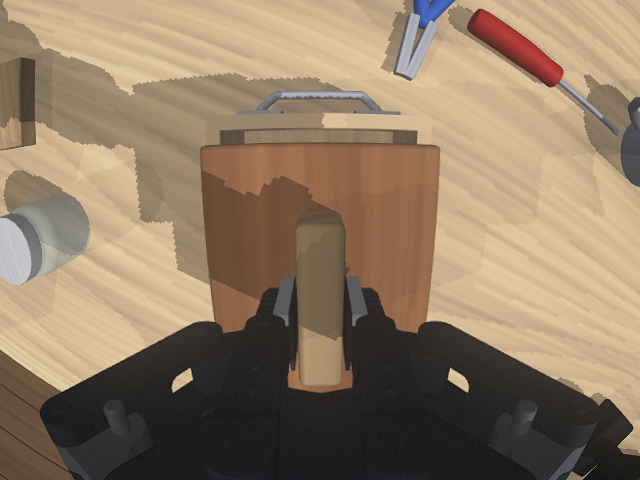

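The board is over the box. The box's inner edge runs from (220,130) to (417,130), and the board's far corners are at (202,147) and (440,147).

Run:
```python
from h import *
import pickle
c,im=pickle.load(open("w17.pkl","rb")); s=ctrl.sense()
cv2.imwrite("pics/w17c.png",cv2.resize(im[85:165,190:450],None,fx=3,fy=3,interpolation=cv2.INTER_CUBIC)[:,:,::-1])
def sh(n,uv,z):
    P=onz(c,uv,z,True); print(n,((P-s["ee_pos"])@s["orientation"]*100).round(2)[:,:2].tolist())
sh("board",[(201,147),(440,147)],s["ee_pos"][2]-.006)
sh("box inner far",[(220,130),(417,130)],.086)
sh("box outer far",[(206,115),(432,114)],.086)
```

```text
board [[-5.02, -6.35], [4.82, -6.36]]
box inner far [[-6.19, -7.13], [5.77, -7.14]]
box outer far [[-7.07, -8.11], [6.71, -8.18]]
```

View pics/w17c.png

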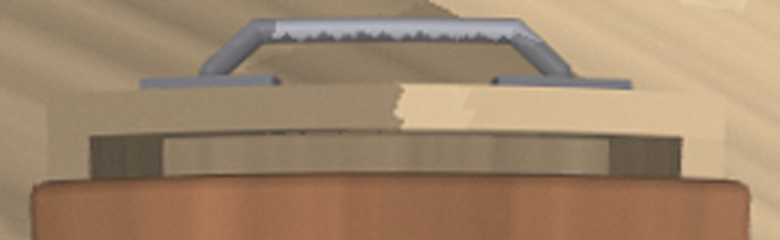

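Request:
drive_tool:
  travel:
    - [-0.1, 0.2, 0.3]
    - [-0.1, 0.2, 1.5]
    - [-0.1, 0.2, 3]
    - [-0.1, 0.2, 4.5]
    - [-0.1, 0.2, 5.2]
  rotation:
    - [-0.003, -0.002, 0]
    - [-0.003, -0.002, 0]
    - [-0.003, -0.002, 0]
    - [-0.003, -0.002, 0]
    - [-0.003, -0.002, 0]

```text
time: 24.55
ee_pos: [0.592, -0.1328, 0.1119]
orientation: [[-0.429, 0.903, -0.003], [0.903, 0.429, 0.002], [0.003, -0.002, -1.0]]
wrist_force: [-0.6, -0.1, -1.6]
finger_gap: 0.0175
```

Run:
```python
from h import *
plan((.593,-.1333,.087,115.5))
c=ctrl.get_calibration("wrist");im=ctrl.get_image("wrist"); s=ctrl.sense()
cv2.imwrite("pics/w18.png",im[:,:,::-1])
```

```text
t 24.55 p [ 0.592  -0.1328  0.1119] phi 115.4 gap 0.0175 F [-0.6 -0.1 -1.6] j [-0.34  0.53 -0.2   0.85  0.   -0.79]
travel [-0.1, 0.07, 2.49] rot [-0.002, -0.003, -0.002]
```

View pics/w18.png

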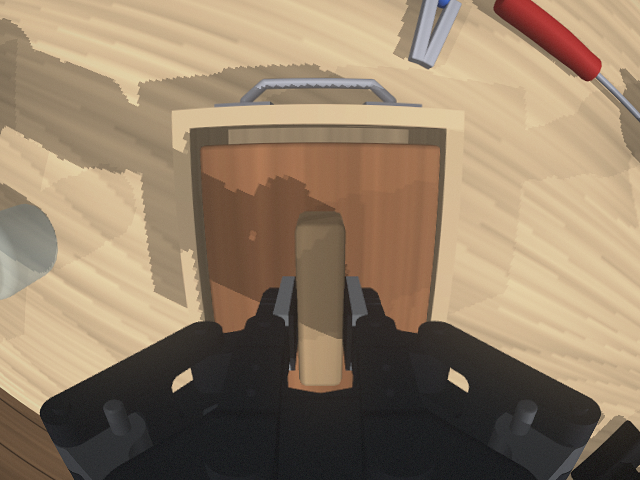

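The board is inside the opening. The inner corners at (190,129) and (447,129) frame the board's at (201,147) and (440,147).

Request:
drive_tool:
  travel:
    - [-0.1, 0.07, 0.5]
    - [-0.1, 0.07, 1.1]
    - [-0.1, 0.07, 1.6]
    - [-0.1, 0.07, 2]
    - [-0.1, 0.07, 2.2]
  rotation:
    - [-0.002, -0.003, 0]
    - [-0.002, -0.003, 0]
    - [-0.002, -0.003, 0]
    - [-0.002, -0.003, 0]
    - [-0.002, -0.003, 0]

```text
time: 25.1
ee_pos: [0.5926, -0.1332, 0.089]
orientation: [[-0.429, 0.903, -0.001], [0.903, 0.429, 0.0], [0.0, -0.001, -1.0]]
wrist_force: [0.2, -0.0, -0.6]
finger_gap: 0.0174
```

Request:
drive_tool:
  travel:
    - [0, 0, 0.08]
    - [0, 0, 0.16]
    - [0, 0, 0.24]
    - [0, 0, 0.3]
    - [0, 0, 0.3]
  rotation:
    - [0, -0.001, 0]
    - [0, -0.001, 0]
    - [0, -0.001, 0]
    - [0, -0.001, 0]
    - [0, -0.001, 0]

```text
time: 25.6
ee_pos: [0.5928, -0.1332, 0.087]
orientation: [[-0.429, 0.903, 0.0], [0.903, 0.429, -0.001], [-0.001, -0.0, -1.0]]
wrist_force: [-0.9, 0.3, 5.4]
finger_gap: 0.0174
```

Request:
drive_tool:
  travel:
    - [0, 0, 0]
    - [0, 0, 0]
    - [0, 0, 0]
    - [0, 0, 0]
    - [0, 0, 0]
  rotation:
    - [0, 0, 0]
    - [0, 0, 0]
    - [0, 0, 0]
    - [0, 0, 0]
    - [0, 0, 0]
  grip: 4.0

```text
time: 26.1
ee_pos: [0.5928, -0.1333, 0.0869]
orientation: [[-0.429, 0.903, 0.0], [0.903, 0.429, -0.001], [-0.001, -0.0, -1.0]]
wrist_force: [-0.3, -0.2, 0.1]
finger_gap: 0.0398
```

Request:
drive_tool:
  travel:
    - [0, 0, -1.5]
    - [0, 0, -4]
    - [0, 0, -8]
    - [0, 0, -12]
    - [0, 0, -16]
  rotation:
    - [0, 0, 0]
    - [0, 0, 0]
    - [0, 0, 0]
    - [0, 0, 0]
    - [0, 0, 0]

```text
time: 26.6
ee_pos: [0.5925, -0.133, 0.2483]
orientation: [[-0.429, 0.903, -0.0], [0.903, 0.429, -0.001], [-0.001, -0.0, -1.0]]
wrist_force: [0.1, -0.3, 0.3]
finger_gap: 0.04
```

Request:
drive_tool:
  travel:
    - [0, 2, 0]
    - [0, 4, 0]
    - [0, 5, 0]
    - [0, 5, 0]
    - [0, 5, 0]
  rotation:
    - [0, 0, 0]
    - [0, 0, 0]
    - [0, 0, 0]
    - [0, 0, 0]
    - [0, 0, 0]

```text
time: 27.1
ee_pos: [0.6369, -0.1115, 0.2474]
orientation: [[-0.429, 0.903, -0.002], [0.903, 0.429, -0.001], [0.0, -0.002, -1.0]]
wrist_force: [-0.1, -0.0, -0.3]
finger_gap: 0.0397
```

Run:
```python
from h import *
plan()
w=ctrl.get_image("wrist");cv2.imwrite("pics/w19.png",w[:,:,::-1])
im=ctrl.get_image("side");cv2.imwrite("pics/side19.png",im[:,:,::-1])
im=ctrl.get_image("scene");cv2.imwrite("pics/scene19.png",im[:,:,::-1])
```

```text
t 27.1 p [ 0.6369 -0.1115  0.2474] phi 115.4 gap 0.0397 F [-0.1 -0.  -0.3] j [-0.29  0.5   0.12  1.19 -0.   -0.73]
```

View pics/w19.png

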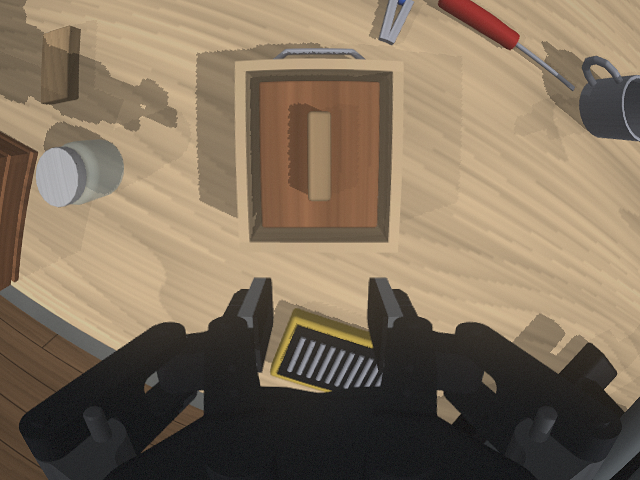

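View pics/side19.png

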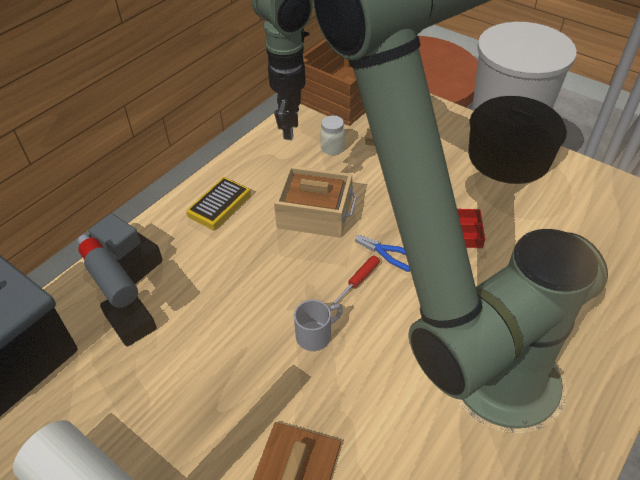

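View pics/scene19.png

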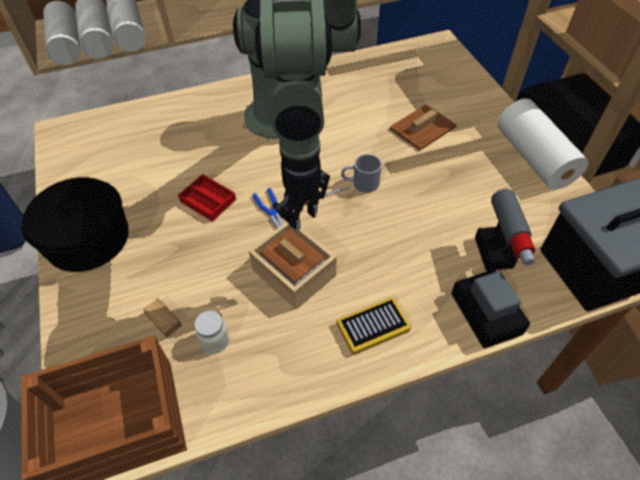

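The board lies level and centred in the box at wrist (319,155), scene (293,258) and side (315,188). The bystanders, the red look-alike at scene (207,196) and the large board at scene (423,126) are all where they were. I'm handing the job in.

Run:
```python
from rig import ctrl
print(ctrl.sign_off())
```

```text
the job is handed in; nothing more can be done
None
```

The cookware is packed in the plywood box and handed in at about 27 s: the cast-iron pan on the floor, the aluminium tray on the pan, and the smaller board on top, handle up.

- **Setting down:** I lowered each piece in small steps until the wrist felt contact, then opened the fingers. Contact came at the heights worked out beforehand: TCP 17.4, 49.8 and 87.0 mm against 17.4, 49.8 and 87 expected. The wrist force read about 5 N at each touch.
- **Last checks:** In the final wrist, side and scene pictures the board is level and centred between the box walls. The red pan, the larger board and the bystanders in view look unmoved; the offcut and the near tools were partly hidden by the arm or in shadow in some views. The arm was clear of everything.
- **Disagreements:** The scene and side cameras differed by about 6 mm on the box position, and the wrist camera seemed to be off by about 2 mm sideways. I went by the wrist view of each held piece against the box walls. By that view the pan lies about 2 mm off the box centre, within the 10 mm of room.

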